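Put away the shoe-care jars and close their box with the key tray

TASK

Put the shoe-cream jars away: check every jar's twist cap and turn any loose one clockwise until it is fully tight, and stand all the jars upright on the floor of the open wooden box. Then lay the aluminium key tray squarely on top of the box as its cover, its edges flush with the box all round, and leave the garage fob and the house key lying in the tray. Do not disturb the vase or the glasses case.

Things in the scene. Friction and masses are not known exactly. Their poses are not given: they have to be found in the camera images.
- box: open wooden shoe-care box, fixed to the console, 250 (along its own x) x 160 (its own y) x 64 mm high; walls 8 mm thick, floor 6 mm thick, so inside 234 x 144 mm and 58 mm deep: room for four jars, two by two. Origin at the centre of its underside, z up
- box_top (a point): centre of the box's open top, level with the upper edge of its walls (64 mm above its underside); axes as the box's
- tray: loose brushed aluminium key tray, about 0.45 kg, same outline as the box: 250 (its own x) x 160 mm (its own y). Flat 4 mm sheet with a lip all round whose top is 10 mm above the underside, and in the middle an upright carrying bar 70 mm long along its own x, 12 mm thick, top 44 mm above the underside. Origin at the centre of its flat underside. Either end may go either way round on the box
- tray_bar (a point): middle of the tray's carrying bar, 24 mm above the tray's underside; axes as the tray's
- jar1_mid (a point): squat shoe-cream jar, loose, 48 mm high, 0.15 to 0.28 kg; point on its axis, half-way up (24 mm over its underside), z up. Foot 62 mm diameter (lowest 7 mm), body 52 mm, black upright-sided twist cap 56 mm over the top 18 mm, by which it may be carried. White pointer on the cap stands over white lug on the foot (jar's own +x) when tight. Leaned under 45 degrees it rocks back upright. May be absent
- jar2_mid (a point): another jar, the same as jar1; may be absent (None)
- jar3_mid (a point): another jar, the same as jar1; may be absent (None)
- jar4_mid (a point): another jar, the same as jar1; may be absent (None)
- cap1 (a joint): angle of jar1's cap on the jar, rad: 0 = tight, against its stop; grows counter-clockwise seen from above as it is unscrewed (up to 1.4). Loose caps start between 0.4 and 1.1, tight ones within 0.02 of 0. The cap turns stiffly enough (0.012 N m) to stay where it is left, and the jar's own weight keeps it from turning along until the stop is reached; turning further then turns the whole jar and does no harm
- cap2 (a joint): the same for jar2
- cap3 (a joint): the same for jar3
- cap4 (a joint): the same for jar4
- fob_mid (a point): black plastic garage door fob, loose, 68 (its own x) x 40 (y) x 18 mm, 60 g, lying flat; this point is its centre
- key_mid (a point): house key in a dark silicone wrap, loose, 45 g, lying flat: head 36 (its own x) x 34 (y) x 12 mm, steel blade reaching 56 mm from the head's centre along the key's own +x; this point is the head's centre, half-way up
- vase: small white ceramic vase, 80 mm wide, 130 mm high, to be left alone; origin at the centre of its underside
- glasses_case: grey hard glasses case, 162 x 66 x 44 mm, to be left alone; origin at the centre of its underside
Things that resemble listed ones, but are neither listed nor needed, are in the scene too. What is shaped like the part that bears jar3_mid but blue or turquoise is not meant.

How it is judged (in metres and radians):
On the way, in this order (a step that is already met when the one before it is completed fails the run):
1. every jar that is there stands upright on the box's floor with its cap tight (x of jar1_mid in the frame of box between -0.092 and 0.092 m and y of jar1_mid in the frame of box between -0.047 and 0.047 m and z of jar1_mid in the frame of box between 0.025 and 0.035 m and angle between each of jar1_mid, jar2_mid, jar3_mid, jar4_mid's own z axis and vertical below 0.12 rad and x of jar2_mid in the frame of box between -0.092 and 0.092 m and y of jar2_mid in the frame of box between -0.047 and 0.047 m and z of jar2_mid in the frame of box between 0.025 and 0.035 m and x of jar3_mid in the frame of box between -0.092 and 0.092 m and y of jar3_mid in the frame of box between -0.047 and 0.047 m and z of jar3_mid in the frame of box between 0.025 and 0.035 m and x of jar4_mid in the frame of box between -0.092 and 0.092 m and y of jar4_mid in the frame of box between -0.047 and 0.047 m and z of jar4_mid in the frame of box between 0.025 and 0.035 m and value of joint each of cap1, cap2, cap3, cap4 below 0.1 rad), for 0.2 s.
2. the tray lies squarely on the box (x of tray in the frame of box_top between -0.006 and 0.006 m and y of tray in the frame of box_top between -0.006 and 0.006 m and z of tray in the frame of box_top between -0.004 and 0.004 m and angle between the x axis of tray and the x axis of box, either way round below 0.05 rad and angle between tray's own z axis and vertical below 0.03 rad), for 0.2 s.
At the end, for the whole second after the job is handed in: Jars upright (0.12 rad) on the box's floor, caps within 0.1 rad of tight; tray flat on the box's walls, centred within 6 mm each way, square within 0.05 rad (either way round), at rest; fob and key lying in the tray, within its lips; vase and glasses case within 50 mm of their start (all of step 1 and all of step 2 and x of fob_mid in the frame of tray between -0.12 and 0.12 m and y of fob_mid in the frame of tray between -0.075 and 0.075 m and z of fob_mid in the frame of tray between 0 and 0.025 m and x of key_mid in the frame of tray between -0.12 and 0.12 m and y of key_mid in the frame of tray between -0.075 and 0.075 m and z of key_mid in the frame of tray between 0 and 0.025 m and linear speed of tray below 0.02 m/s and distance of each of vase, glasses_case from where it was at the start of the episode below 0.05 m); the robot touches nothing.
It fails at once if the vase is knocked over or shoved more than 50 mm (distance of vase from where it was at the start of the episode above 0.05 m or angle between vase's own z axis and vertical above 0.5 rad).
It fails at once if the glasses case is shoved more than 50 mm (distance of glasses_case from where it was at the start of the episode above 0.05 m).
Of jar1, jar2, jar3, jar4 only 2 to 4 are there at a start; the rules pass over those that are not, and their reading is None.
At some moment in a run one of tray, fob, key may be knocked a few centimetres aside while the robot is not near it.
Once in a run the grip may slacken for a moment while it holds something.
It also fails if it takes over 210 s, if anything falls off the work surface, if the arm or the gripper's body presses on something with over 40 N, if the wrist force passes 120 N, or if a joint passes its speed limit or range.

ROBOT

A 6-joint arm with a two-finger parallel gripper is mounted at the origin on the work surface. World frame = base frame: x ahead of the robot, y to its left, z up, the work surface at z = 0. Lengths are in mm, angles in rad, forces in N, time in s.
With the tool pointing down it reaches from about 300 to 775 mm from the base axis. Payload 14.6 kg.
Tool frame: the origin (TCP) lies on the front face of the gripper's body, between the roots of the fingers; the fingertips stand 97 mm ahead of it and the grasp point (between the pads) lies 78 mm ahead of it; z points along the fingers, y is the direction in which the jaws open and shut (so a half turn about z gives the same grasp; the last joint's range is limited). The gripper opens to 94 mm and grips with 3 to 60 N. Pads are 16 mm wide; open, the fingers measure 119 mm over their backs; the gripper's body (75 mm by 177 mm) begins 78 mm behind the grasp point.
Start: joints at [-1.293, 0.3, 1.521, -0, 1.321, -0.067], TCP at [185.897, -517.622, 302.646] pointing down, gripper open.
Joint ranges: [-3.03, 3.03], [-0.79, 2.21], [0.23, 2.52], [-1.04, 4.18], [0, 3.07], [-2.55, 2.55]. Speed limits (rad/s): [2.22, 2.22, 2.57, 3.14, 3.14, 3.14].

INTERFACE

Orientations are given as [roll, pitch, yaw] about the fixed x, y, z axes, in that order (R = Rz(yaw) Ry(pitch) Rx(roll)).
In Python, from cell import manip, camera, job gives the robot as it stands.
- The arm moves only by the tool send_rows, never from a script. Its argument "deltas" is a list that holds one entry, the list of rows, each a list of 6 numbers: the shift along the tool's x, y, z scaled (see below), then the turn, a rotation vector about the tool's x, y, z scaled (see below). In form: [[[x, y, z, rx, ry, rz], ...]]. A call has 1 to 10 rows; each row shifts and turns the pose as measured when the row begins, along the tool's axes as they then stand; what a row does not reach is not made up. The controller multiplies each number of a shift by 40 mm and each number of a turn by 0.1 rad. A row lasts 1/10 s, in which the tool goes at most 50 mm and 8.59 degrees, less where a joint would pass 70% of its speed; a pose out of reach is approached as far as the arm can. A call with a number of a shift or a turn outside -1 to 1 is refused whole. A call with a gripper value outside its range is refused whole. "jaw" is the opening, from 0 (shut) to 1 (fully open), set as the call begins (left out, the last holds). The fingers move at their own pace and stop on an object; "grip_force" is the grip in N (left out, the last holds). Time passes only in rows, so rows that do not move let the fingers close. It gives the time, the measured TCP pose, the force and the opening at its end, in the units of the state.
- manip.read_state(): the state, without advancing time (a new reading comes with each control period).
- camera(name): name is "scene" or "top"; returns a dict with "frame" (400x640x3 uint8, red, green, blue), "camera_matrix" (3x3 intrinsics, pixels), "position" and "rotation" of the camera in the world. Camera axes: x right, y down, z forward; pixel columns grow to the right and rows downward; lengths in mm; the calibration is good to about 2 mm. A picture is of the moment at which its call begins. There is no depth.
- job.sign_off(): hands the job in, once; it reports no verdict.
The state is a dict: "clock": time; "joints": joint angles; "qd": joint speeds; "effort": joint torques, N m; "eef_pos": TCP position; "eef_rot": TCP orientation; "wrist_force": force on the tool from outside, world axes, zero at the start; "moment": the same for the moment, N m; "finger_gap": finger opening in mm.
Only numpy, scipy, OpenCV 4.12 (cv2) and the standard library are available. Lean on these libraries where they do the work, as an engineer would, in place of code of your own. Each camera call takes 0.05 s, during which the arm holds its last target.

## Working session

There is one attempt and no reset: what is moved stays moved. The work goes in short steps, Python scripts to look and compute and a tool call to move; the robot and the scene stay as the last step left them, time stands still between calls to the robot, and variables do not carry over. Pictures are saved under pics/ and viewed, and the job is handed in when it is done.

Besides the shell and the picture viewer there is one more tool, called after "Request:" as a command line: name --argument value ..., lists and objects as JSON in quotes. send_rows: Moves the arm, as the interface text tells. Shifts and turns lie within -1 to 1; 1 stands for 40 mm of shift or 0.1 rad of turn. Its arguments: {"type":"object","properties":{"deltas":{"type":"array","items":{"type":"array","items":{"type":"array","items":{"type":"number"}}}},"jaw":{"type":"number"},"grip_force":{"type":"number"}},"required":["deltas"]}

```bash
mkdir -p pics; ls
python3 - <<'E'
from cell import manip, camera, job
import cv2
print(manip.read_state())
for n in ("scene","top"):
    c=camera(n); cv2.imwrite(f"pics/{n}0.png",c["frame"][:,:,::-1]); print(n,c["camera_matrix"],c["position"],c["rotation"])
E
```

```text
pics
{'clock': 0.0, 'joints': array([-1.29262857e+00,  3.00456597e-01,  1.52159194e+00,  2.09961165e-05,
        1.32071518e+00, -6.65889960e-02]), 'qd': array([-0.00024397,  0.00032719,  0.00058983, -0.00090885, -0.00120789,
        0.00110024]), 'effort': array([-2.45291681e-03, -5.31799829e+01, -3.52734232e+01,  7.06996978e-02,
        2.44003697e-02, -9.76359252e-05]), 'eef_pos': array([ 185.84510298, -517.48241496,  302.08963081]), 'eef_rot': array([-3.14042554e+00, -9.82141649e-05,  3.44751489e-01]), 'wrist_force': array([ 0.55889535,  0.02636728, -0.35760929]), 'moment': array([0.00844375, 0.00226642, 0.01544831]), 'finger_gap': 94.15808347861868}
scene [[371.17773645   0.         316.79393635]
 [  0.         371.17773645 201.26658732]
 [  0.           0.           1.        ]] [1070.64856484 -297.55104287  892.33478512] [-2.51065281  0.01550448  0.95251579]
top [[426.22411206   0.         315.59489664]
 [  0.         426.22411206 201.80715375]
 [  0.           0.           1.        ]] [ 404.21963546   33.81804431 1227.38983917] [-2.97959159 -0.00747132 -1.55967323]
```

View pics/scene0.png

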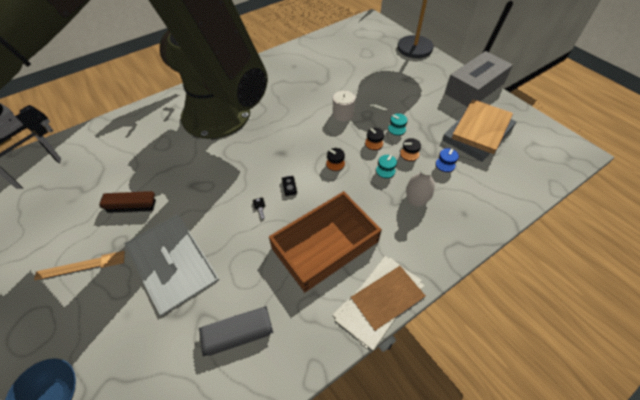

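View pics/top0.png

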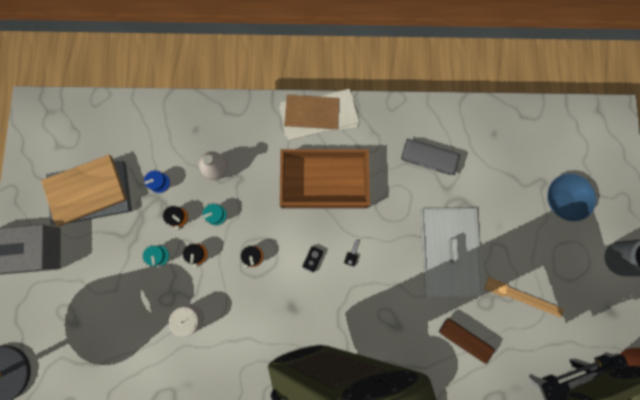

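```bash
cat > h.py <<'E'
import numpy as np, cv2
from scipy.spatial.transform import Rotation as R
from cell import manip, camera, job
def cam(n): return camera(n)
def mk(c): return R.from_euler('xyz',c["rotation"]).as_matrix(), np.array(c["position"]), np.array(c["camera_matrix"])
def unproj(c,u,v,z):
    M,p,K=mk(c); d=M@np.linalg.inv(K)@np.array([u,v,1.0]); t=(z-p[2])/d[2]; return p+t*d
def proj(c,P):
    M,p,K=mk(c); q=K@(M.T@(np.array(P,float)-p)); return q[:2]/q[2]
def crop(c,u0,v0,u1,v1,s,fn):
    f=c["frame"][v0:v1,u0:u1,::-1]; cv2.imwrite(fn,cv2.resize(np.ascontiguousarray(f),None,fx=s,fy=s,interpolation=cv2.INTER_CUBIC))
def delta(pos,yaw,st=None):
    """tool-frame shift (mm) and rotvec (rad) from current to target, tool down"""
    st=st or manip.read_state()
    A=R.from_euler('xyz',st["eef_rot"]); B=R.from_euler('xyz',[np.pi,0,yaw])
    return (A.inv().apply(np.array(pos)-st["eef_pos"]), (A.inv()*B).as_rotvec())
def plan(pos,yaw):
    s,r=delta(pos,yaw); print("shift units",np.round(s/40,3),"turn units",np.round(r/0.1,3), "dist",round(float(np.linalg.norm(s)),1))
E
python3 - <<'E'
from h import *
c=cam("top"); s=cam("scene")
crop(c,130,190,290,290,5,"pics/t1.png"); crop(c,270,140,490,300,3.6,"pics/t2.png")
crop(s,320,90,470,200,5,"pics/s1.png"); crop(s,120,170,400,360,2.8,"pics/s2.png")
E
```

```text
(no output)
```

View pics/t1.png

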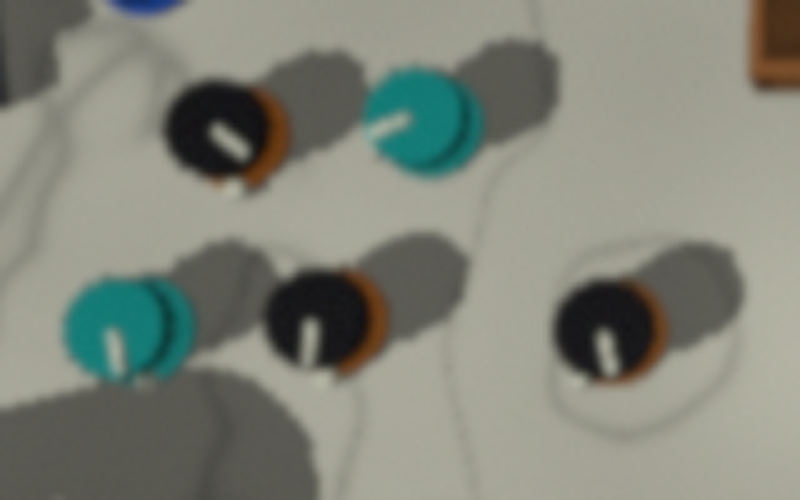

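View pics/t2.png

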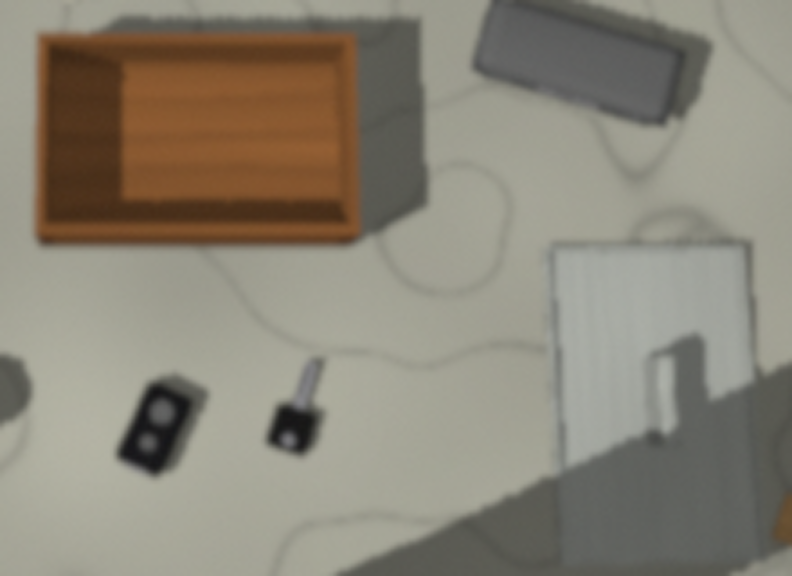

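View pics/s1.png

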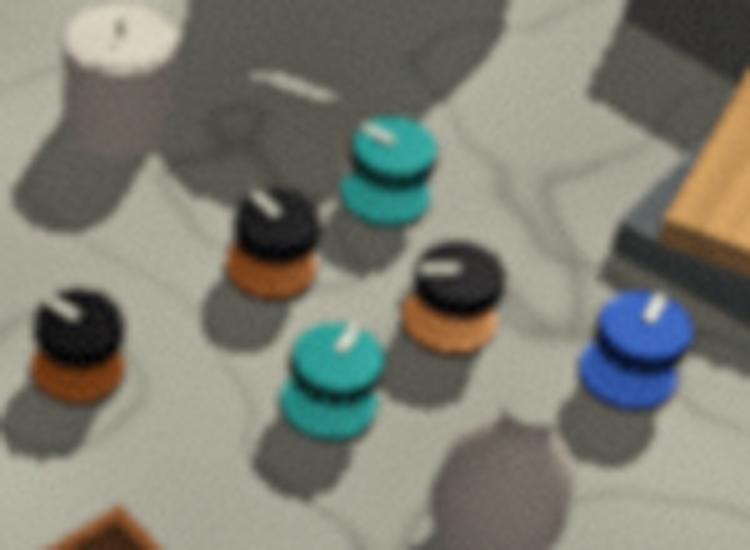

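View pics/s2.png

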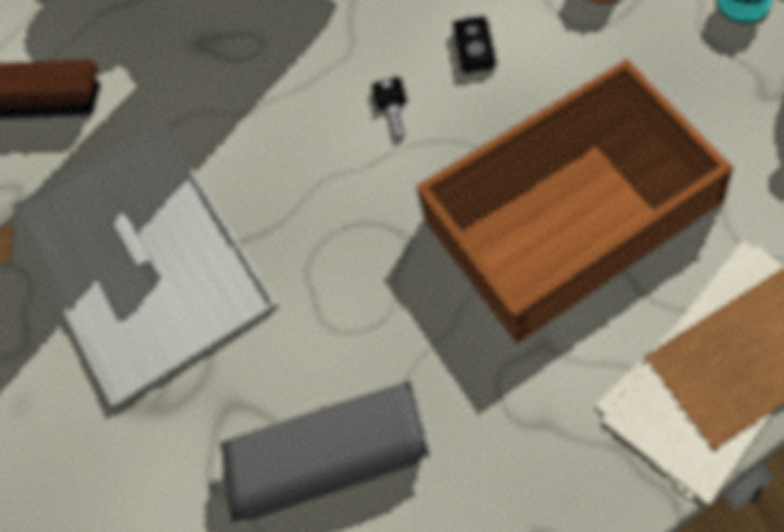

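Run:
```python
from h import *
c=cam("top"); s=cam("scene")
def T1(x,y): return 130+x/5,190+y/5
def T2(x,y): return 270+x/3.6,140+y/3.6
def S1(x,y): return 320+x/5,90+y/5
def S2(x,y): return 120+x/2.8,170+y/2.8
w=lambda f,x,y,z,cc: unproj(cc,*f(x,y),z)
for n,ce,tip,lug,ceS,tipS in [("A",(217,130),(248,159),(232,187),(460,278),(420,268)),("B",(318,320),(309,365),(324,377),(278,225),(252,193)),("C",(604,328),(612,376),(577,381),(80,327),(45,297))]:
    P=w(T1,*ce,48,c); t=w(T1,*tip,48,c); l=w(T1,*lug,5,c)
    Q=w(S1,*ceS,48,s); tq=w(S1,*tipS,48,s)
    a=lambda d:np.arctan2(d[1],d[0])
    print(n,P.round(1),"scene",Q.round(1),"tip",np.linalg.norm(t-P).round(1),a(t-P).round(2),"tipS",np.linalg.norm(tq-Q).round(1),a(tq-Q).round(2),"lug",np.hypot(*(l-P)[:2]).round(1),a(l-P).round(2),"cap",round((a(t-P)-a(l-P)),2), round(a(tq-Q)-a(l-P),2))
print("box top corners")
for p in [(40,37),(355,36),(358,240),(38,240)]: print(w(T2,*p,64,c).round(1))
for p in [(420,187),(627,63),(730,168),(520,318)]: print("S",w(S2,*p,64,s).round(1))
print("tray")
for p in [(553,243),(751,243),(563,565)]: print(w(T2,*p,10,c).round(1))
for p in [(192,175),(274,310),(112,408),(18,213)]: print("S",w(S2,*p,10,s).round(1))
print("bar"); 
for p in [(658,352),(657,433)]: print(w(T2,*p,44,c).round(1))
print("fob")
for p in [(157,378),(193,390),(160,474),(120,455)]: print(w(T2,*p,18,c).round(1))
print("key")
for p in [(293,428),(281,402),(317,410),(268,438),(304,453),(317,362)]: print(w(T2,*p,12,c).round(1))
print("vase",unproj(c,209,165,100),unproj(s,420,190,80), "candle",unproj(c,183,321,60))
for p in [(495,0),(683,50),(474,68),(664,125)]: print("case",w(T2,*p,44,c).round(1))
for q in [(158,254),(156,181),(214,213)]: print("blue",unproj(c,*q,48))
```

```text
A [552.2 422.2  48. ] scene [560.  417.3  48. ] tip 24.3 -2.29 tipS 25.5 -2.56 lug 27.7 3.02 cap -5.31 -5.57
B [447.9 360.2  48. ] scene [456.3 356.4  48. ] tip 24.7 3.0 tipS 33.3 2.96 lug 31.1 2.93 cap 0.07 0.04
C [445.3 203.3  48. ] scene [452.2 199.3  48. ] tip 26.5 -2.94 tipS 33.5 -3.08 lug 35.0 2.52 cap -5.46 -5.6
box top corners
[740.5 126.1  64. ]
[ 744.6 -120.9   64. ]
[ 582.7 -121.7   64. ]
[579.7 123.8  64. ]
S [ 591.5 -121.2   64. ]
S [590.1 122.1  64. ]
S [743.8 123.8  64. ]
S [ 752.2 -119.1   64. ]
tray
[ 590.4 -285.8   10. ]
[ 592.4 -445.4   10. ]
[ 337.4 -286.    10. ]
S [ 414.6 -286.9   10. ]
S [ 593.4 -285.4   10. ]
S [ 593.4 -440.4   10. ]
S [ 354.7 -443.    10. ]
bar
[ 501.  -355.6   44. ]
[ 439.  -352.3   44. ]
fob
[478.1  31.2  18. ]
[469.1   2.9  18. ]
[403.7  28.   18. ]
[418.   59.3  18. ]
key
[440.6 -76.1  12. ]
[460.8 -66.7  12. ]
[454.8 -95.1  12. ]
[432.6 -56.5  12. ]
[421.2 -84.7  12. ]
[492.6 -95.3  12. ]
vase [686.18065047 317.79007399 100.        ] [715.92952293 288.54318987  80.        ] candle [270.96837189 374.7643087   60.        ]
case [ 781.8 -236.1   44. ]
case [ 742.3 -385.5   44. ]
case [ 725.3 -218.1   44. ]
case [ 680.8 -367.7   44. ]
blue [446.7632652  457.53562497  48.        ]
blue [650.92653414 477.58484814  48.        ]
blue [561.96281392 309.91706538  48.        ]
```

```bash
cat >> h.py <<'E'
def rows(pos,yaw,n=None,start=None,nd=2):
    """rows moving linearly to (pos,yaw); prints in groups of 10. start=(pos,yaw) optional"""
    if start is None:
        st=manip.read_state(); p=np.array(st["eef_pos"]); Rt=R.from_euler('xyz',st["eef_rot"])
    else: p=np.array(start[0],float); Rt=R.from_euler('xyz',[np.pi,0,start[1]])
    B=R.from_euler('xyz',[np.pi,0,yaw]); pos=np.array(pos,float)
    rv=(Rt.inv()*B).as_rotvec()
    if n is None: n=int(np.ceil(max(np.linalg.norm(pos-p)/38,np.linalg.norm(rv)/0.1,1)))
    out=[]
    for k in range(n):
        m=n-k
        sh=np.round(Rt.inv().apply((pos-p)/m)/40,nd); rv=np.round((Rt.inv()*B).as_rotvec()/m/0.1,nd)
        out.append([float(x)+0.0 for x in (*sh,*rv)])
        p=p+Rt.apply(sh*40); Rt=Rt*R.from_rotvec(rv*0.1)
    for i in range(0,n,10): print(str([out[i:i+10]]).replace(" ","").replace(".0,",",").replace(".0]","]"))
E
python3 - <<'E'
from h import *
rows([449,201,230],2.6)
E
```

```text
[[[0.53,-0.64,0.08,0,0,-0.98],[0.59,-0.58,0.08,0,0,-0.98],[0.65,-0.52,0.08,0,0,-0.98],[0.7,-0.46,0.08,0,0,-0.98],[0.74,-0.39,0.08,0,0,-0.98],[0.77,-0.31,0.08,0,0,-0.98],[0.8,-0.24,0.08,0,0,-0.98],[0.82,-0.16,0.08,0,0,-0.98],[0.83,-0.07,0.08,0,0,-0.98],[0.83,0.01,0.08,0,0,-0.98]]]
[[[0.83,0.09,0.08,0,0,-0.98],[0.81,0.17,0.08,0,0,-0.98],[0.79,0.25,0.08,0,0,-0.98],[0.77,0.32,0.08,0,0,-0.98],[0.73,0.4,0.08,0,0,-0.98],[0.69,0.46,0.08,0,0,-0.98],[0.64,0.53,0.08,0,0,-0.98],[0.58,0.59,0.08,0,0,-0.98],[0.53,0.64,0.08,0,0,-0.98],[0.46,0.69,0.07,0,0,-0.98]]]
[[[0.39,0.74,0.08,0,0,-0.98],[0.31,0.77,0.07,0,0,-0.99],[0.24,0.8,0.08,0,0,-0.98]]]
```

Request:
send_rows --deltas '[[[0.53,-0.64,0.08,0,0,-0.98],[0.59,-0.58,0.08,0,0,-0.98],[0.65,-0.52,0.08,0,0,-0.98],[0.7,-0.46,0.08,0,0,-0.98],[0.74,-0.39,0.08,0,0,-0.98],[0.77,-0.31,0.08,0,0,-0.98],[0.8,-0.24,0.08,0,0,-0.98],[0.82,-0.16,0.08,0,0,-0.98],[0.83,-0.07,0.08,0,0,-0.98],[0.83,0.01,0.08,0,0,-0.98]]]' --jaw 1 --grip_force 30

```text
clock: 1.3
eef_pos: [297.5, -193.7, 268.7]
eef_rot: [3.141, 0.0, 1.357]
wrist_force: [0.5, 0.6, 0.5]
finger_gap: 94.1
```

Request:
send_rows --deltas '[[[0.83,0.09,0.08,0,0,-0.98],[0.81,0.17,0.08,0,0,-0.98],[0.79,0.25,0.08,0,0,-0.98],[0.77,0.32,0.08,0,0,-0.98],[0.73,0.4,0.08,0,0,-0.98],[0.69,0.46,0.08,0,0,-0.98],[0.64,0.53,0.08,0,0,-0.98],[0.58,0.59,0.08,0,0,-0.98],[0.53,0.64,0.08,0,0,-0.98],[0.46,0.69,0.07,0,0,-0.98]]]'

```text
clock: 2.3
eef_pos: [397.2, 138.1, 237.5]
eef_rot: [3.138, 0.006, 2.379]
wrist_force: [-0.7, -0.2, 0.8]
finger_gap: 94.1
```

Run:
```python
from h import *
st=manip.read_state(); print(st["clock"],st["eef_pos"],st["eef_rot"],st["joints"])
rows([449,201,190],2.6)
```

```text
2.3 [397.1756006  138.06333278 237.4871282 ] [3.13808017 0.00613873 2.37888949] [ 0.2487771   0.07954328  1.94558305 -0.00372794  1.11023457 -0.55768036]
[[[0.05,0.68,0.4,0.01,0.02,-0.74],[0,0.68,0.4,0.01,0.02,-0.74],[-0.04,0.67,0.39,0.01,0.02,-0.73]]]
```

Request:
send_rows --deltas '[[[0.05,0.68,0.4,0,0,-0.74],[0,0.68,0.4,0,0,-0.74],[-0.04,0.67,0.39,0,0,-0.73],[0,0,0,0,0,0]]]'

```text
clock: 2.7
eef_pos: [450.5, 207.7, 188.2]
eef_rot: [3.138, 0.008, 2.617]
wrist_force: [-0.0, 0.1, -1.2]
finger_gap: 94.0
```

Run:
```python
from h import *
st=manip.read_state(); print(st["clock"],st["eef_pos"],st["eef_rot"])
A=R.from_euler('xyz',st["eef_rot"]); p=st["eef_pos"]
for n in("top","scene"):
    c=cam(n); f=c["frame"].copy()
    for y in (-59.5,-47,47,59.5):
        for x in (-8,8):
            q=proj(c,p+A.apply([x,y,97])); print(n,y,x,q.round(1))
    q=proj(c,p); u,v=int(q[0]),int(q[1])
    crop(c,max(u-70,0),max(v-60,0),u+70,v+60,5.5,f"pics/{n}1.png"); print(n,u-70,v-60)
```

```text
2.7 [450.496995   207.65052339 188.23886515] [3.13832275 0.007799   2.61710992]
top -59.5 -8 [267.7 261.7]
top -59.5 8 [264.5 266.9]
top -47 -8 [263.6 259.2]
top -47 8 [260.4 264.5]
top 47 -8 [233.5 241. ]
top 47 8 [230.3 246.2]
top 59.5 -8 [229.6 238.6]
top 59.5 8 [226.3 243.8]
top 170 191
scene -59.5 -8 [319.  147.6]
scene -59.5 8 [318.5 143.8]
scene -47 -8 [323.1 147.3]
scene -47 8 [322.6 143.5]
scene 47 -8 [354.3 144.7]
scene 47 8 [353.5 141. ]
scene 59.5 -8 [358.4 144.4]
scene 59.5 8 [357.6 140.7]
scene 269 59
```

View pics/top1.png

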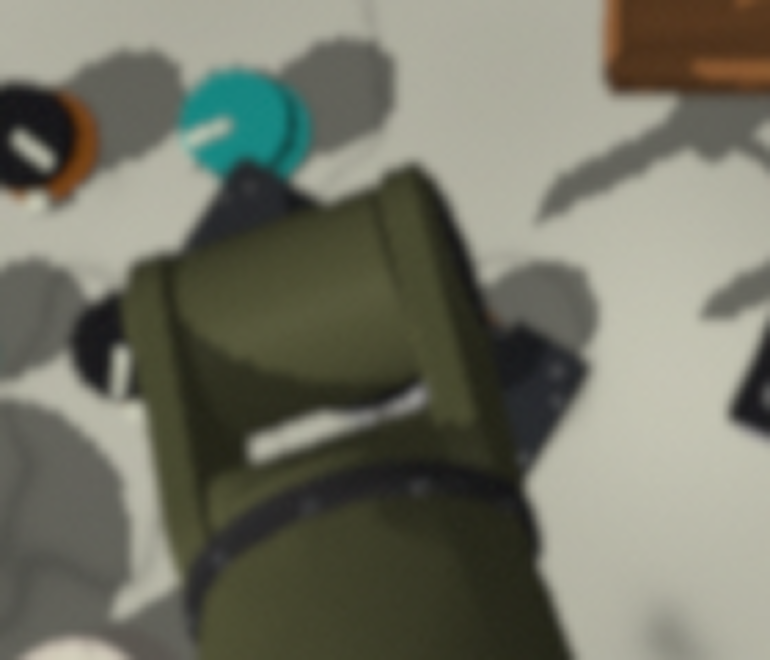

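View pics/scene1.png

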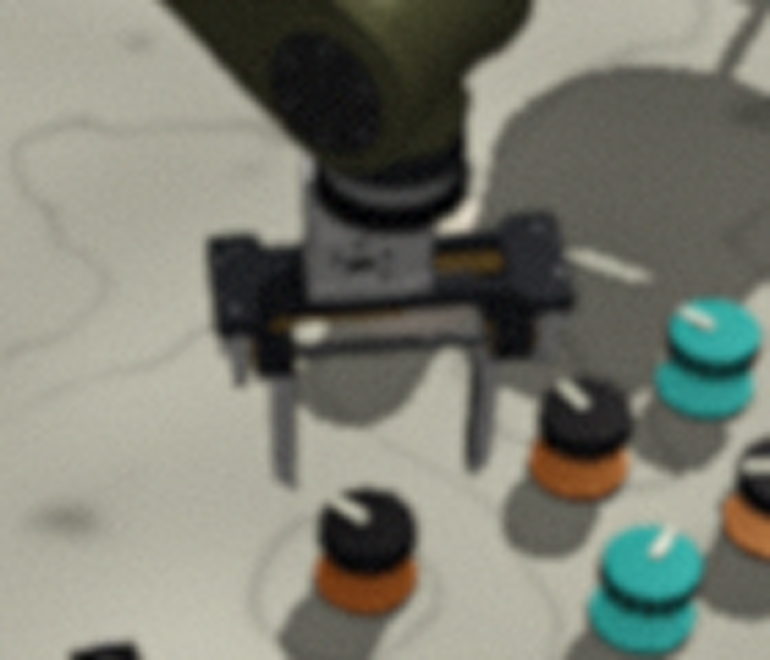

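Run:
```python
from h import *
st=manip.read_state(); A=R.from_euler('xyz',st["eef_rot"]); p=st["eef_pos"]
c=cam("top")
for z in (0,-25,-50): print(z,[proj(c,p+A.apply([0,y,z])).round(1).tolist() for y in (-88.5,88.5)])
s=cam("scene")
crop(c,270,140,390,220,6.5,"pics/tb.png"); crop(s,260,185,390,295,6,"pics/sb.png"); crop(c,410,195,500,310,5,"pics/tt.png")
```

```text
0 [[272.4, 270.6], [210.5, 232.7]]
-25 [[271.4, 270.7], [208.0, 231.9]]
-50 [[270.4, 270.8], [205.4, 231.0]]
```

View pics/tb.png

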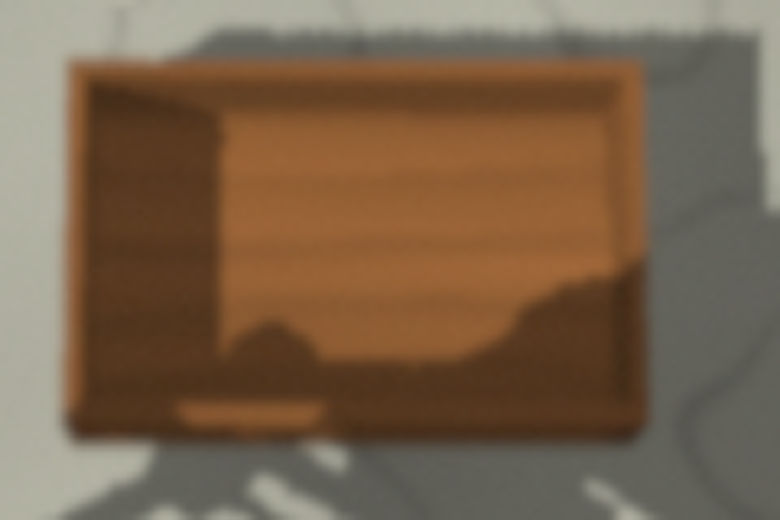

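View pics/sb.png

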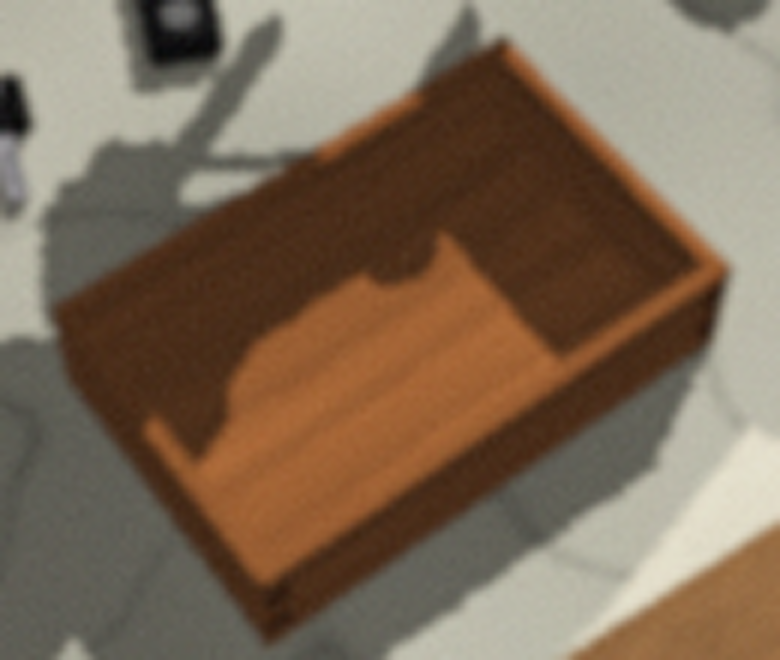

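View pics/tt.png

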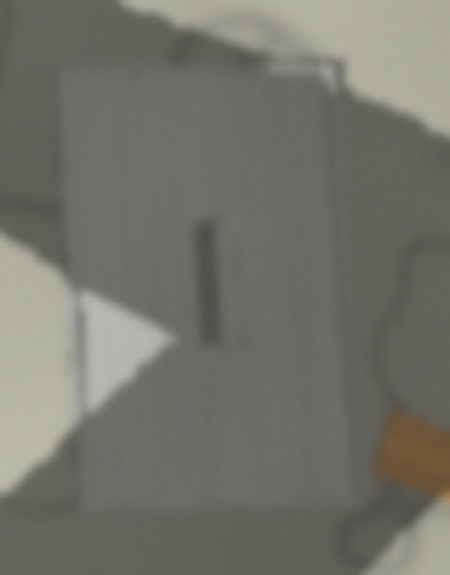

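```bash
cat > fit.py <<'E'
from h import *
from scipy.optimize import least_squares
c=cam("top"); s=cam("scene")
f=lambda x,k,o:(x+0.5)/k-0.5+o
tp=[((1,1),64,(70,62)),((1,-1),64,(645,62)),((-1,1),0,(74,440)),((-1,-1),0,(641,440))]
sp=[((1,1),64,(728,266)),((-1,1),64,(507,40)),((-1,-1),64,(57,312)),((1,-1),64,(268,588)),((1,-1),0,(268,642)),((1,1),0,(706,345))]
obs=[("t",a,z,(f(u,6.5,270),f(v,6.5,140))) for a,z,(u,v) in tp]+[("s",a,z,(f(u,6,260),f(v,6,185))) for a,z,(u,v) in sp]
st=manip.read_state(); A=R.from_euler('xyz',st["eef_rot"]); p0=np.array(st["eef_pos"])
tips=[(p0+A.apply([-8,-53,97]),(320.8,147.2)),(p0+A.apply([-8,53,97]),(356.3,144.8))]
def pj(c,P,d):
    M,p,K=mk(c); q=K@(R.from_rotvec(d[3:]/1000).as_matrix()@M.T@(P-p-d[:3])); return q[:2]/q[2]
def res(x):
    b=x[:3]; r=[]
    for n,(a,b2),z,uv in obs:
        # box own x along world y ; a: world-x side, b2: world-y side
        v=np.array([a*80,b2*125]); cs,sn=np.cos(b[2]),np.sin(b[2])
        P=np.array([b[0]+cs*v[0]-sn*v[1],b[1]+sn*v[0]+cs*v[1],z])
        r+=list((pj(c if n=="t" else s,P,x[3:9] if n=="t" else x[9:15])-uv)/0.5)
    for P,uv in tips: r+=list((pj(s,P,x[9:15])-uv)/0.7)
    r+=list(x[3:6]/2)+list(x[6:9]/3)+list(x[9:12]/2)+list(x[12:15]/3)
    return np.array(r)
r=least_squares(res,[665,0,0]+[0]*12)
print(r.x.round(2)); print("yaw",r.x[2]); print((res(r.x)[:20]*0.5).reshape(-1,2).round(1)); print(res(r.x)[20:24]*0.7)
for nm,mask in (("zero",None),): 
    q=least_squares(lambda y: np.concatenate([res(np.r_[y,np.zeros(12)])[:8]]),[665,0,0]); print("top only",q.x, q.fun*0.5)
    q=least_squares(lambda y: np.concatenate([res(np.r_[y,np.zeros(12)])[8:20]]),[665,0,0]); print("scene only",q.x,q.fun*.5)
E
python3 fit.py
```

```text
[ 6.6399e+02  2.1800e+00  1.0000e-02 -6.7000e-01  1.0000e-02  1.1000e-01
  2.0200e+00  1.9000e-01 -1.5000e-01  8.8000e-01 -1.3100e+00  3.1000e+00
 -7.3000e-01 -5.0000e-02  1.6600e+00]
yaw 0.01419094342280814
[[ 0.1 -0.5]
 [ 0.2 -0.6]
 [ 0.5  0.7]
 [-0.8  0.6]
 [ 0.7  0.3]
 [-0.6 -0.6]
 [-0.8 -0.5]
 [-0.8 -0.3]
 [ 0.3  1.2]
 [ 1.4 -0.6]]
[ 0.00230758  0.41688581 -0.34189787  0.08005602]
top only [6.67274540e+02 1.96102380e+00 1.46188474e-02] [ 0.09661829 -0.55092999  0.14433587 -0.6618005   0.56814098  0.72303781
 -0.81733755  0.5205563 ]
scene only [6.64941437e+02 1.81934224e+00 1.26428438e-02] [ 0.85623931  0.17964721 -0.57031422 -0.88966415 -1.06399139 -0.54697178
 -0.9208249  -0.12047509  0.21501872  1.35793899  1.5958429  -0.67511403]
```

Run:
```python
from h import *
rows([449.5,202,117],2.617,3)
```

```text
[[[-0.01,-0.03,0.62,0.02,0.03,-0.02],[-0.01,-0.03,0.62,0.02,0.04,-0.02],[0,-0.03,0.61,0.02,0.03,-0.01]]]
```

Request:
send_rows --deltas '[[[-0.01,-0.03,0.62,0.02,0.03,0],[-0.01,-0.03,0.62,0.02,0.04,0],[0,-0.03,0.61,0.02,0.03,0],[0,0,0,0,0,0]]]'

```text
clock: 3.4
eef_pos: [450.0, 200.4, 118.8]
eef_rot: [3.136, 0.005, 2.607]
wrist_force: [0.8, -0.1, 0.7]
finger_gap: 94.1
```

Request:
send_rows --deltas '[[[0,0,0,0,0,0],[0,0,0,0,0,0],[0,0,0,0,0,0],[0,0,0,0,0,0],[0,0,0,0,0,0],[0,0,0,0,0,0]]]' --jaw 0 --grip_force 25

```text
clock: 4.0
eef_pos: [451.5, 200.5, 124.1]
eef_rot: [3.131, 0.009, 2.606]
wrist_force: [-1.7, -0.1, -2.6]
finger_gap: 54.9
```

Run:
```python
from h import *
for i in range(3):
    st=manip.read_state(); print(st["clock"],st["eef_pos"],st["qd"].round(3),st["wrist_force"]); s=cam("scene")
crop(s,300,80,430,190,6,"pics/s3.png")
```

```text
4.0 [451.46284635 200.50021423 124.1057482 ] [ 0.001 -0.006 -0.     0.001  0.003  0.   ] [-1.71114811 -0.12603654 -2.57646206]
4.05 [451.44761177 200.50582128 124.04249952] [ 0.001  0.005  0.001 -0.    -0.002 -0.001] [ 0.21930453 -0.6151997  -1.55473281]
4.1 [451.44448959 200.47653778 123.93965713] [-0.001  0.002 -0.003 -0.004  0.    -0.   ] [-0.47303786 -0.71932362 -0.24569254]
```

View pics/s3.png

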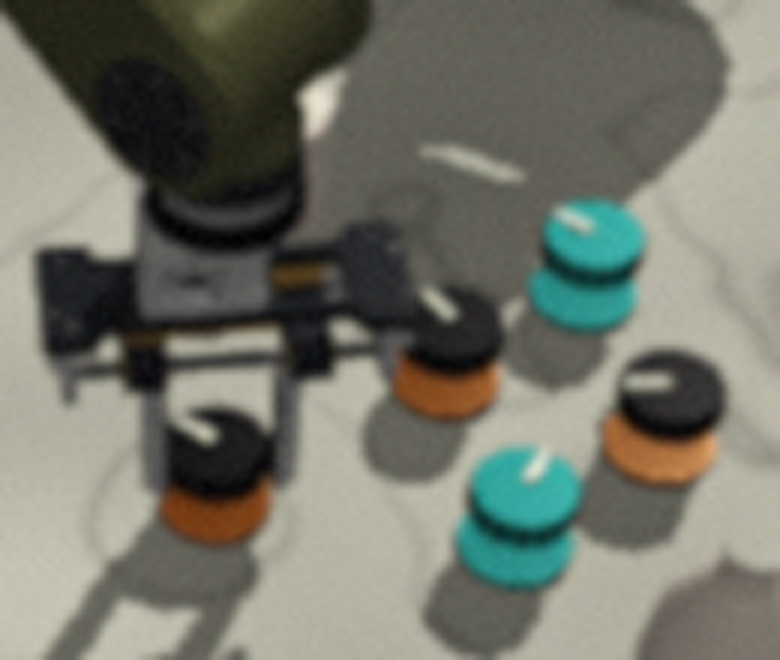

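Request:
send_rows --deltas '[[[0,0,0,0,0,0],[0,0,0,0,0,0],[0,0,0.16,0,0,0],[0,0,0,0,0,0],[0,0,0,0,0,0],[0,0,0,0,0,0]]]' --jaw 0.75

```text
clock: 4.75
eef_pos: [451.6, 200.6, 116.7]
eef_rot: [3.131, 0.009, 2.606]
wrist_force: [0.3, -0.4, -0.1]
finger_gap: 70.6
```

Request:
send_rows --deltas '[[[0,0,0,0,0,0],[0,0,0,0,0,0],[0,0,0,0,0,0],[0,0,0,0,0,0]]]' --jaw 0

```text
clock: 5.15
eef_pos: [451.6, 200.6, 116.8]
eef_rot: [3.131, 0.009, 2.606]
wrist_force: [0.4, 1.2, 0.5]
finger_gap: 55.5
```

Request:
send_rows --deltas '[[[0,0,0,0,0,1],[0,0,0,0,0,1],[0,0,0,0,0,1],[0,0,0,0,0,1],[0,0,0,0,0,1]]]'

```text
clock: 5.65
eef_pos: [450.9, 200.0, 116.8]
eef_rot: [3.131, 0.003, 2.089]
wrist_force: [-0.8, -0.5, 0.3]
finger_gap: 55.5
```

Request:
send_rows --deltas '[[[0,0,0,0,0,1],[0,0,0,0,0,1],[0,0,0,0,0,1],[0,0,0,0,0,1],[0,0,0,0,0,1],[0,0,0,0,0,1],[0,0,0,0,0,1],[0,0,0,0,0,0]]]'

```text
clock: 6.45
eef_pos: [450.7, 199.9, 116.8]
eef_rot: [3.132, -0.005, 1.358]
wrist_force: [-1.1, 0.1, -0.4]
finger_gap: 54.9
```

Run:
```python
from h import *
s=cam("scene"); st=manip.read_state(); print(st["eef_pos"],st["eef_rot"],st["moment"])
crop(s,300,110,380,180,9,"pics/s4.png")
```

```text
[450.69900337 199.94660999 116.8202315 ] [ 3.13213009 -0.00471692  1.36123891] [-0.08637329 -0.02984783  0.00418878]
```

View pics/s4.png

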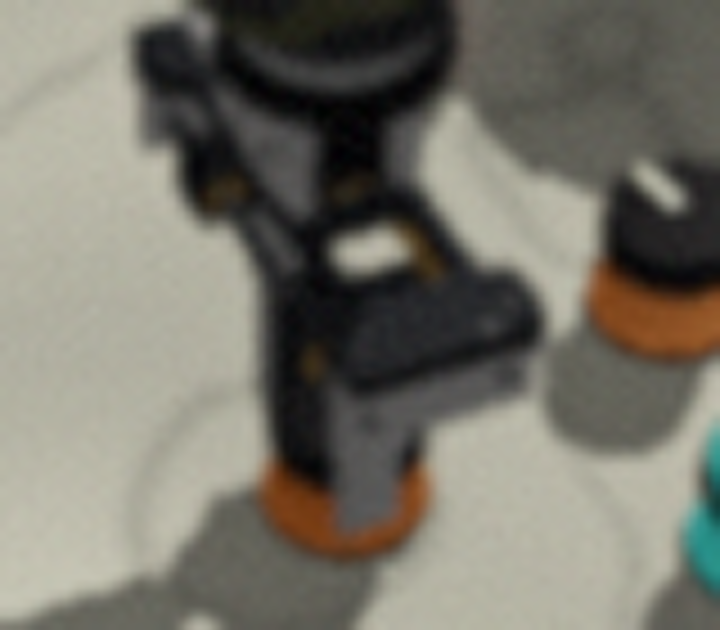

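Run:
```python
from h import *
st=manip.read_state();p=np.array(st["eef_pos"])
rows(p+[0,0,90],1.361,3)
rows([666.5,-75,208],1.585,10,start=(p+[0,0,90],1.361))
```

```text
[[[0,0.01,-0.75,0.03,-0.02,0],[0,0,-0.75,0.03,-0.01,0],[0.01,0,-0.75,0.03,-0.02,0]]]
[[[-0.56,0.67,0,0,0,-0.22],[-0.57,0.66,0,0,0,-0.22],[-0.59,0.65,0,0,0,-0.23],[-0.6,0.63,0,0,0,-0.22],[-0.62,0.62,0,0,0,-0.23],[-0.63,0.6,-0.01,0,0,-0.22],[-0.65,0.59,0,0,0,-0.23],[-0.66,0.57,-0.01,0,0,-0.22],[-0.67,0.56,0,0,0,-0.23],[-0.68,0.55,-0.01,0,0,-0.22]]]
```

Request:
send_rows --deltas '[[[0,0,-0.75,0.03,-0.02,0],[0,0,-0.75,0.03,-0.01,0],[0,0,-0.75,0.03,-0.02,0],[0,0,0,0,0,0]]]'

```text
clock: 6.9
eef_pos: [449.2, 199.5, 208.4]
eef_rot: [-3.138, 0.003, 1.375]
wrist_force: [-0.5, -0.2, -3.4]
finger_gap: 55.1
```

Request:
send_rows --deltas '[[[-0.56,0.67,0,0,0,-0.22],[-0.57,0.66,0,0,0,-0.22],[-0.59,0.65,0,0,0,-0.23],[-0.6,0.63,0,0,0,-0.22],[-0.62,0.62,0,0,0,-0.23],[-0.63,0.6,0,0,0,-0.22],[-0.65,0.59,0,0,0,-0.23],[-0.66,0.57,0,0,0,-0.22],[-0.67,0.56,0,0,0,-0.23],[-0.68,0.55,0,0,0,-0.22]]]'

```text
clock: 7.9
eef_pos: [676.2, -76.5, 191.9]
eef_rot: [-3.123, -0.0, 1.639]
wrist_force: [0.5, 0.2, -1.9]
finger_gap: 55.0
```

Request:
send_rows --deltas '[[[0,0,0,0,0,0],[0,0,0,0,0,0]]]'

```text
clock: 8.1
eef_pos: [676.8, -80.1, 186.9]
eef_rot: [-3.118, -0.001, 1.64]
wrist_force: [-0.3, 0.3, -2.5]
finger_gap: 54.7
```

Run:
```python
from h import *
s=cam("scene"); crop(s,200,120,400,280,4,"pics/s5.png")
rows([666.5,-75,126],1.585,5)
```

```text
[[[0.03,-0.04,0.31,-0.05,0,0.11],[0.03,-0.04,0.3,-0.05,0,0.11],[0.03,-0.05,0.31,-0.05,0,0.11],[0.02,-0.05,0.3,-0.04,0,0.11],[0.03,-0.04,0.31,-0.05,0,0.11]]]
```

View pics/s5.png

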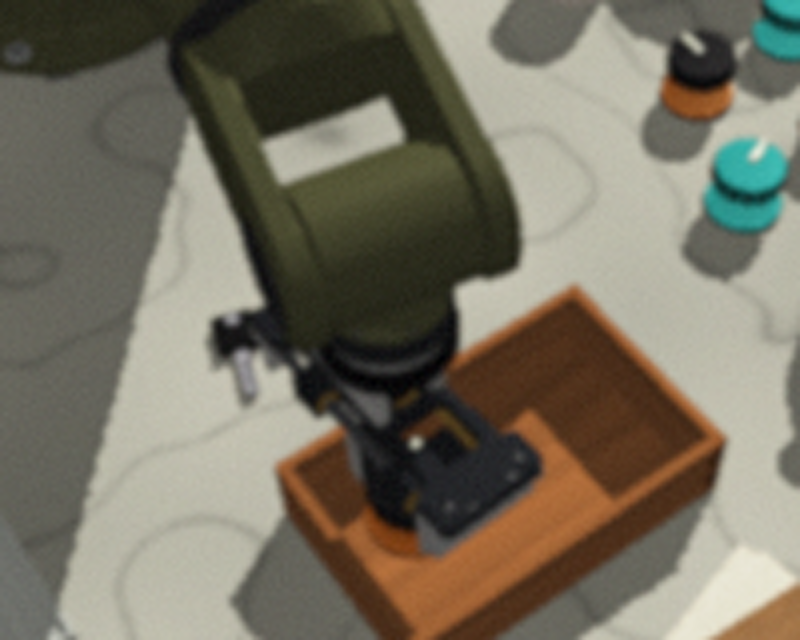

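Request:
send_rows --deltas '[[[0.07,-0.11,0,-0.12,0,0.27],[0.07,-0.1,0,-0.12,0,0.27],[0,0,0.3,0,0,0],[0,0,0.35,0,0,0],[0,0,0.35,0,0,0],[0,0,0.3,0,0,0],[0,0,0,0,0,0]]]'

```text
clock: 8.85
eef_pos: [665.3, -71.2, 129.0]
eef_rot: [-3.142, -0.001, 1.586]
wrist_force: [-0.4, 0.3, -1.8]
finger_gap: 55.0
```

Run:
```python
from h import *
print(manip.read_state()["eef_pos"],manip.read_state()["eef_rot"])
rows([666.5,-75,123.5],1.585,2)
```

```text
[665.25107122 -71.1930591  128.95677726] [-3.14158446e+00 -1.24964526e-03  1.58617481e+00]
[[[-0.05,0.01,0.07,0,-0.01,0.01],[-0.05,0.02,0.07,0,0,0]]]
```

Request:
send_rows --deltas '[[[-0.05,0.01,0.06,0,0,0],[-0.05,0.02,0.06,0,0,0],[0,0,0,0,0,0]]]'

```text
clock: 9.15
eef_pos: [666.9, -75.7, 123.7]
eef_rot: [3.141, -0.001, 1.586]
wrist_force: [-0.2, -0.1, -2.1]
finger_gap: 54.9
```

Request:
send_rows --deltas '[[[0,0,0,0,0,0],[0,0,0,0,0,0],[0,0,0,0,0,0],[0,0,-0.5,0,0,0],[0,0,-0.8,0,0,0],[0,0,-0.8,0,0,0],[0,0,-0.2,0,0,0]]]' --jaw 0.85

```text
clock: 9.85
eef_pos: [667.1, -75.9, 220.0]
eef_rot: [3.14, -0.001, 1.586]
wrist_force: [0.0, 0.5, 0.4]
finger_gap: 80.0
```

Run:
```python
from h import *
st=manip.read_state();p=np.array(st["eef_pos"])
print(p, st["joints"])
# B estimate avg
rows([452,358.5,200],2.8)
```

```text
[667.09237419 -75.88858437 220.02482519] [-0.16814883  0.63999408  1.22280551  0.00135345  1.27721854 -0.18384092]
[[[0.84,-0.4,0.04,0,0,-0.93],[0.88,-0.32,0.04,0,0,-0.93],[0.9,-0.24,0.04,0,0,-0.93],[0.92,-0.15,0.04,0,0,-0.93],[0.93,-0.07,0.04,0,0,-0.94],[0.93,0.02,0.04,0,0,-0.93],[0.93,0.11,0.04,0,0,-0.94],[0.91,0.19,0.04,0,0,-0.93],[0.89,0.28,0.04,0,0,-0.94],[0.86,0.36,0.04,0,0,-0.93]]]
[[[0.82,0.43,0.03,0.01,0,-0.94],[0.78,0.51,0.04,0,0.01,-0.93],[0.73,0.59,0.03,0.01,0,-0.94]]]
```

Run:
```python
from h import *
rows([452,358.5,195],1.586,14)
```

```text
[[[0.78,-0.37,0.04,0,0,0],[0.78,-0.37,0.05,0,0,0],[0.78,-0.37,0.04,0,0,0],[0.78,-0.37,0.05,0,0,0],[0.78,-0.37,0.04,0,0,0],[0.78,-0.37,0.05,0,0,0],[0.78,-0.37,0.04,0,0,0],[0.78,-0.37,0.05,0,0,0],[0.78,-0.38,0.04,0,0,0],[0.78,-0.37,0.05,0,0,0]]]
[[[0.79,-0.38,0.04,0,0,0],[0.78,-0.37,0.05,0.01,0,0],[0.79,-0.38,0.04,0,0,0],[0.78,-0.37,0.05,0.01,-0.01,0]]]
```

Request:
send_rows --deltas '[[[0.78,-0.37,0,0,0,0],[0.78,-0.37,0,0,0,0],[0.78,-0.37,0,0,0,0],[0.78,-0.37,0,0,0,0],[0.78,-0.37,0,0,0,0],[0.78,-0.37,0,0,0,0],[0.78,-0.37,0,0,0,0],[0.78,-0.37,0,0,0,0],[0.78,-0.37,0,0,0,0],[0.78,-0.37,0,0,0,0]]]'

```text
clock: 10.85
eef_pos: [508.7, 241.5, 215.8]
eef_rot: [3.139, 0.0, 1.58]
wrist_force: [0.3, 1.1, 0.8]
finger_gap: 79.6
```

Request:
send_rows --deltas '[[[0.78,-0.37,0,0,0,0],[0.78,-0.37,0,0,0,0],[0.6,-0.3,0,0,0,0],[0,0,0,0,0,0]]]'

```text
clock: 11.25
eef_pos: [461.6, 333.6, 213.4]
eef_rot: [3.141, 0.001, 1.584]
wrist_force: [0.8, -0.6, 0.1]
finger_gap: 79.6
```

Run:
```python
from h import *
s=cam("scene");t=cam("top"); crop(s,310,90,450,200,5.5,"pics/s6.png"); crop(t,270,140,390,220,6.5,"pics/t6.png")
print(manip.read_state()["eef_pos"],manip.read_state()["eef_rot"])
rows([452,358.5,118],1.586,4)
```

```text
[462.89176664 331.4690138  213.41190627] [3.14057990e+00 1.04382330e-03 1.58216908e+00]
[[[0.17,-0.07,0.6,0,0,-0.01],[0.17,-0.07,0.59,0,0,-0.01],[0.17,-0.06,0.6,0.01,0.01,-0.01],[0.17,-0.07,0.59,0,0,-0.01]]]
```

View pics/s6.png

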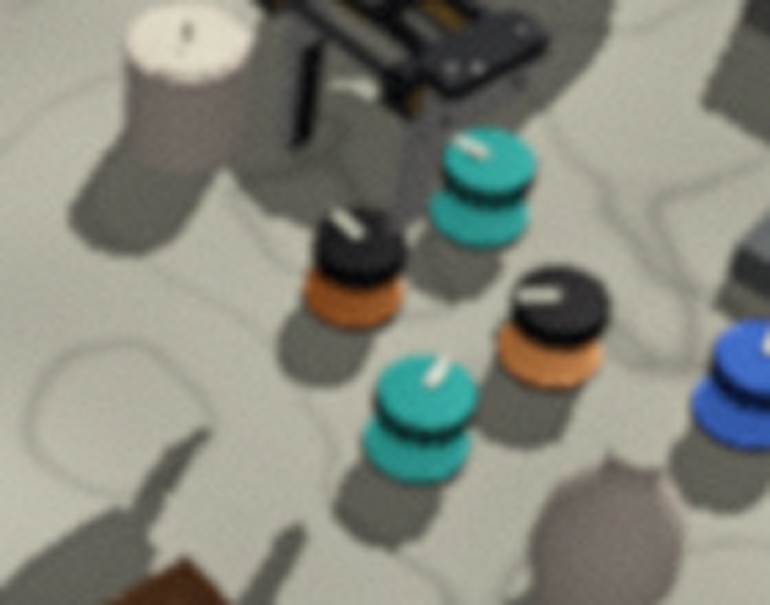

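View pics/t6.png

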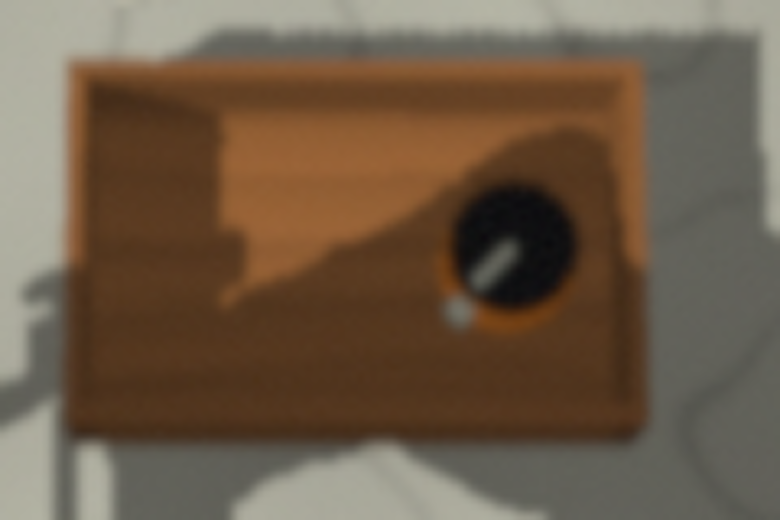

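Run:
```python
from h import *
s=cam("scene");t=cam("top")
f=lambda x,k,o:(x+0.5)/k-0.5+o
print("C top",unproj(t,f(514,6.5,270),f(245,6.5,140),54))
for x,y in ((361,237),(560,296)): print("cap",unproj(s,f(x,5.5,310),f(y,5.5,90),48))
for x,y in ((217,130),(318,320)): print("topcap",unproj(t,f(x,5,130),f(y,5,190),48))
print(manip.read_state()["eef_pos"])
```

```text
C top [667.2863872  -65.18363708  54.        ]
cap [447.40310868 362.48500193  48.        ]
cap [551.92763313 422.5473651   48.        ]
topcap [553.28588839 423.41194105  48.        ]
topcap [448.9526709  361.31252124  48.        ]
[463.60526545 330.56924593 213.72239824]
```

Run:
```python
from h import *
rows([448.5,362,150],1.57,4)
```

```text
[[[0.2,-0.09,0.4,0,0,0.03],[0.2,-0.09,0.4,0,0,0.02],[0.19,-0.1,0.4,0.01,0,0.03],[0.2,-0.1,0.39,0,0.01,0.02]]]
```

Request:
send_rows --deltas '[[[0.2,-0.09,0.4,0,0,0],[0.2,-0.09,0.4,0,0,0],[0.2,-0.1,0.4,0,0,0],[0.2,-0.1,0.4,0,0,0],[0,0,0,0,0,0],[0,0,0,0,0,0]]]'

```text
clock: 12.05
eef_pos: [452.5, 357.2, 148.3]
eef_rot: [3.138, 0.0, 1.571]
wrist_force: [-0.1, 0.2, -0.2]
finger_gap: 79.9
```

Run:
```python
from h import *
print(manip.read_state()["eef_pos"])
rows([448.5,362,117],1.57,3)
```

```text
[452.5304262  357.214988   148.34407177]
[[[0.04,-0.03,0.26,0.01,0,0],[0.04,-0.04,0.26,0.01,0,0],[0.04,-0.03,0.26,0.01,0,0.01]]]
```

Descend, settle, grip, then a short clockwise check turn.

Request:
send_rows --deltas '[[[0.05,-0.04,0.26,0,0,0],[0.05,-0.04,0.26,0,0,0],[0.04,-0.03,0.26,0,0,0],[0,0,0,0,0,0],[0,0,0,0,0,0],[0,0,0,0,0,0]]]'

```text
clock: 12.65
eef_pos: [449.4, 361.9, 116.1]
eef_rot: [3.136, -0.001, 1.569]
wrist_force: [-0.6, 0.2, -0.5]
finger_gap: 79.4
```

Request:
send_rows --deltas '[[[0,0,0,0,0,0],[0,0,0,0,0,0],[0,0,0,0,0,0],[0,0,0,0,0,0],[0,0,0,0,0,0],[0,0,0,0,0,0]]]' --jaw 0

```text
clock: 13.25
eef_pos: [449.6, 362.1, 117.0]
eef_rot: [3.135, -0.002, 1.569]
wrist_force: [-0.2, -0.2, -1.1]
finger_gap: 55.6
```

Request:
send_rows --deltas '[[[0,0,0,0,0,1],[0,0,0,0,0,1],[0,0,0,0,0,1],[0,0,0,0,0,0]]]'

```text
clock: 13.65
eef_pos: [449.8, 362.1, 117.0]
eef_rot: [3.136, -0.004, 1.258]
wrist_force: [-0.2, -0.2, -0.5]
finger_gap: 55.7
```

Request:
send_rows --deltas '[[[0,0,-0.75,0,0,0],[0,0,-0.75,0,0,0],[0,0,-0.75,0,0,0],[0,0,0,0,0,0]]]'

```text
clock: 14.05
eef_pos: [448.6, 361.5, 208.4]
eef_rot: [3.138, -0.0, 1.271]
wrist_force: [-0.1, 0.0, -2.4]
finger_gap: 55.3
```

Run:
```python
from h import *
s=cam("scene");t=cam("top"); crop(s,310,70,450,180,5.5,"pics/s7.png")
rows([664,81,212],1.585,10)
```

```text
[[[-0.51,0.72,-0.02,0,0,-0.32],[-0.53,0.71,-0.02,0,0,-0.31],[-0.55,0.69,-0.02,0,0.01,-0.32],[-0.57,0.67,-0.02,0,0,-0.31],[-0.6,0.66,-0.02,0,0.01,-0.32],[-0.62,0.63,-0.02,0,0,-0.31],[-0.63,0.62,-0.01,0,0.01,-0.32],[-0.65,0.59,-0.02,0,0,-0.31],[-0.67,0.58,-0.01,0,0.01,-0.32],[-0.7,0.55,-0.02,-0.01,0,-0.31]]]
```

View pics/s7.png

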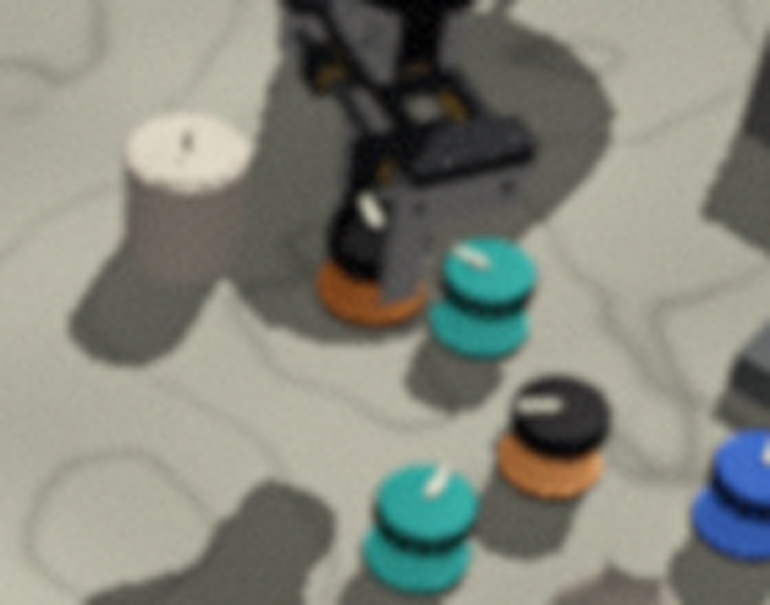

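Request:
send_rows --deltas '[[[-0.51,0.72,-0.05,0,0,-0.32],[-0.53,0.71,-0.05,0,0,-0.31],[-0.55,0.69,-0.05,0,0,-0.32],[-0.57,0.67,-0.05,0,0,-0.31],[-0.6,0.66,-0.05,0,0,-0.32],[-0.62,0.63,-0.05,0,0,-0.31],[-0.63,0.62,-0.05,0,0,-0.32],[-0.65,0.59,-0.05,0,0,-0.31],[-0.6,0.5,0,0,0,-0.32],[-0.5,0.4,0,0,0,-0.31]]]'

```text
clock: 15.15
eef_pos: [659.5, 84.7, 198.1]
eef_rot: [-3.111, 0.011, 1.617]
wrist_force: [0.3, -0.5, -2.1]
finger_gap: 55.5
```

Request:
send_rows --deltas '[[[0,0,0,0,0,0],[0,0,0,0,0,0]]]'

```text
clock: 15.35
eef_pos: [659.7, 81.8, 192.9]
eef_rot: [-3.105, 0.011, 1.616]
wrist_force: [-0.4, 0.0, -2.7]
finger_gap: 55.4
```

Run:
```python
from h import *
print(manip.read_state()["eef_pos"])
rows([664.3,79,190],1.585,3)
```

```text
[659.74101252  81.77514748 192.92628776]
[[[-0.02,0.04,0.02,-0.12,0.04,0.1],[-0.03,0.04,0.03,-0.12,0.04,0.1],[-0.02,0.03,0.02,-0.12,0.04,0.1]]]
```

Request:
send_rows --deltas '[[[-0.02,0.04,0,-0.12,0.04,0.1],[-0.03,0.04,0,-0.12,0.04,0.1],[-0.02,0.04,0,-0.12,0.04,0.1],[0,0,0.3,0,0,0],[0,0,0.35,0,0,0],[0,0,0.35,0,0,0],[0,0,0.35,0,0,0],[0,0,0,0,0,0]]]'

```text
clock: 16.15
eef_pos: [662.4, 82.3, 130.8]
eef_rot: [-3.139, -0.002, 1.587]
wrist_force: [-1.0, 0.2, -2.2]
finger_gap: 55.4
```

Run:
```python
from h import *
print(manip.read_state()["eef_pos"],manip.read_state()["eef_rot"])
rows([664.3,79,124],1.585,2)
```

```text
[662.43428357  82.29008975 130.80235552] [-3.13943890e+00 -1.51587427e-03  1.58651345e+00]
[[[-0.04,0.02,0.08,-0.01,-0.01,0.01],[-0.04,0.03,0.09,-0.01,-0.01,0.01]]]
```

Request:
send_rows --deltas '[[[-0.04,0.02,0.08,0,0,0],[-0.04,0.03,0.08,0,0,0],[0,0,0,0,0,0]]]'

```text
clock: 16.45
eef_pos: [664.9, 78.8, 123.8]
eef_rot: [-3.139, -0.001, 1.587]
wrist_force: [-0.9, 0.4, -1.0]
finger_gap: 55.2
```

Request:
send_rows --deltas '[[[0,0,0,0,0,0],[0,0,0,0,0,0],[0,0,0,0,0,0],[0,0,-0.5,0,0,0],[0,0,-0.8,0,0,0],[0,0,-0.8,0,0,0],[0,0,-0.2,0,0,0]]]' --jaw 0.85

```text
clock: 17.15
eef_pos: [665.2, 78.6, 220.2]
eef_rot: [-3.141, -0.002, 1.586]
wrist_force: [0.7, 0.2, 0.8]
finger_gap: 79.9
```

Run:
```python
from h import *
print(manip.read_state()["eef_pos"])
rows([552.5,423,195],2.6,14)
```

```text
[665.22292391  78.6332089  220.24365524]
[[[0.62,-0.19,0.05,0,0,-0.72],[0.63,-0.15,0.05,0,0,-0.72],[0.64,-0.1,0.05,0,0,-0.72],[0.64,-0.05,0.05,0,0,-0.73],[0.65,-0.01,0.04,0,0,-0.72],[0.65,0.04,0.05,0,0,-0.73],[0.64,0.09,0.04,0,0,-0.72],[0.63,0.13,0.05,0,0,-0.73],[0.62,0.18,0.04,0,0,-0.72],[0.61,0.22,0.05,0,0,-0.73]]]
[[[0.59,0.26,0.04,0,0,-0.72],[0.57,0.31,0.05,0,0,-0.73],[0.55,0.35,0.04,0.01,-0.01,-0.72],[0.52,0.38,0.04,0,0,-0.73]]]
```

Request:
send_rows --deltas '[[[0.62,-0.19,-0.25,0,0,-0.72],[0.63,-0.15,-0.25,0,0,-0.72],[0.64,-0.1,-0.2,0,0,-0.72],[0.64,-0.05,-0.05,0,0,-0.73],[0.65,-0.01,0,0,0,-0.72],[0.65,0.04,0,0,0,-0.73],[0.64,0.09,0,0,0,-0.72],[0.63,0.13,0,0,0,-0.73],[0.62,0.18,0,0,0,-0.72],[0.61,0.22,0,0,0,-0.73]]]'

```text
clock: 18.15
eef_pos: [579.7, 329.9, 247.6]
eef_rot: [-3.141, -0.001, 2.333]
wrist_force: [0.1, 1.0, 0.3]
finger_gap: 79.6
```

Request:
send_rows --deltas '[[[0.59,0.26,0.1,0,0,-0.72],[0.57,0.31,0.2,0,0,-0.73],[0.55,0.35,0.2,0,0,-0.72],[0.52,0.38,0.2,0,0,-0.73],[0,0,0,0,0,0],[0,0,0,0,0,0]]]'

```text
clock: 18.75
eef_pos: [540.4, 433.6, 214.1]
eef_rot: [-3.139, -0.003, 2.641]
wrist_force: [-0.3, -0.7, 0.5]
finger_gap: 79.8
```

Run:
```python
from h import *
st=manip.read_state();print(st["eef_pos"],st["eef_rot"],st["joints"])
s=cam("scene");crop(s,310,70,470,200,5,"pics/s8.png"); t=cam("top"); crop(t,270,140,390,220,6.5,"pics/t8.png")
rows([552.5,423,150],2.6,4)
```

```text
[540.35062717 433.62694596 214.11609962] [-3.13888550e+00 -2.54879220e-03  2.64073469e+00] [ 6.23123974e-01  6.96614465e-01  1.14475031e+00  1.17029016e-03
  1.30377077e+00 -4.47128637e-01]
[[[-0.1,-0.02,0.4,-0.01,-0.01,0.1],[-0.09,-0.02,0.4,-0.01,0,0.1],[-0.1,-0.02,0.41,0,-0.01,0.1],[-0.09,-0.01,0.4,-0.01,0,0.1]]]
```

View pics/s8.png

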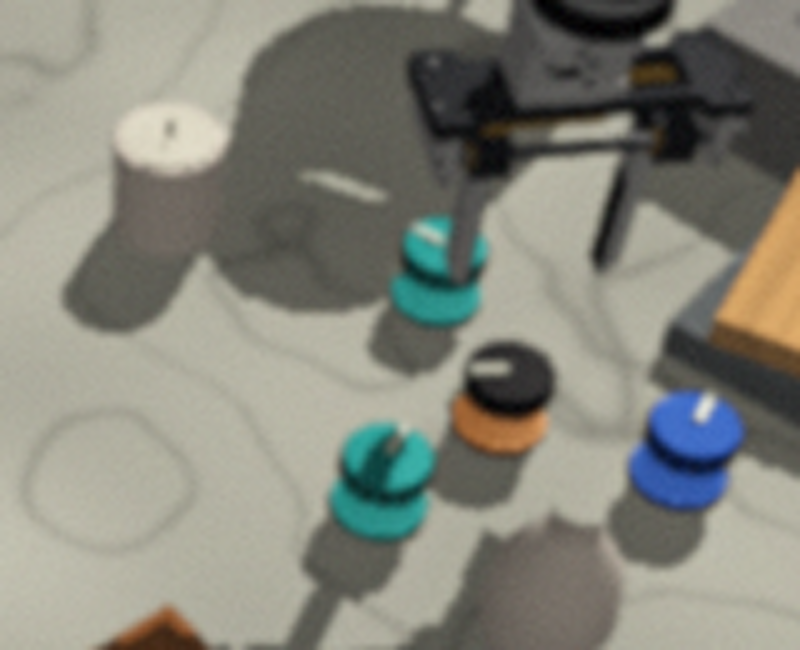

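View pics/t8.png

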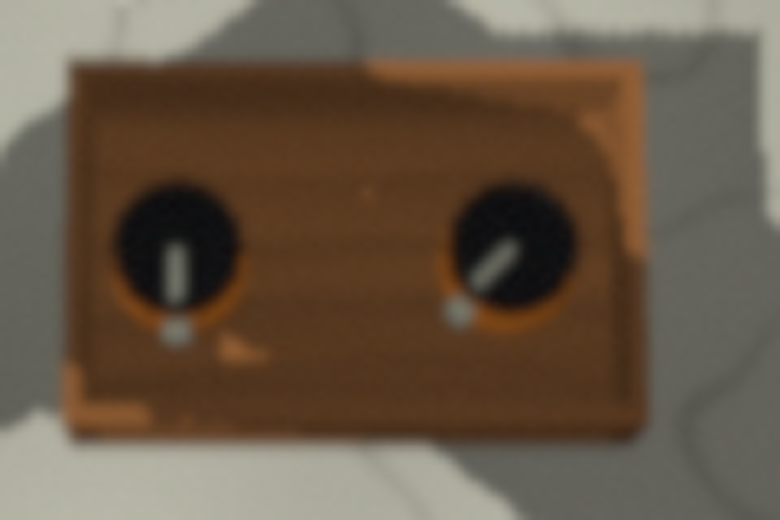

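Request:
send_rows --deltas '[[[-0.1,-0.02,0.4,0,0,0.1],[-0.1,-0.02,0.4,0,0,0.1],[-0.1,-0.02,0.4,0,0,0.1],[-0.1,-0.02,0.4,0,0,0.1],[0,0,0,0,0,0],[0,0,0,0,0,0]]]'

```text
clock: 19.45
eef_pos: [555.4, 417.8, 143.4]
eef_rot: [-3.137, -0.003, 2.59]
wrist_force: [0.1, 0.0, 0.3]
finger_gap: 79.9
```

Run:
```python
from h import *
print(manip.read_state()["eef_pos"])
rows([552.5,423,117],2.6,3)
```

```text
[555.44474506 417.79620587 143.43091774]
[[[0.04,0.03,0.22,-0.01,-0.01,-0.03],[0.04,0.02,0.22,-0.02,-0.01,-0.04],[0.05,0.02,0.22,-0.01,-0.01,-0.03]]]
```

Request:
send_rows --deltas '[[[0.04,0.03,0.22,0,0,0],[0.04,0.02,0.22,0,0,0],[0.05,0.02,0.22,0,0,0],[0,0,0,0,0,0],[0,0,0,0,0,0],[0,0,0,0,0,0]]]'

```text
clock: 20.05
eef_pos: [551.9, 424.3, 116.0]
eef_rot: [-3.139, -0.002, 2.591]
wrist_force: [-0.1, 0.4, 0.6]
finger_gap: 80.2
```

Request:
send_rows --deltas '[[[0,0,0,0,0,0],[0,0,0,0,0,0],[0,0,0,0,0,0],[0,0,0,0,0,0],[0,0,0,0,0,0],[0,0,0,0,0,0]]]' --jaw 0

```text
clock: 20.65
eef_pos: [552.3, 424.4, 117.0]
eef_rot: [-3.141, -0.002, 2.591]
wrist_force: [-0.3, -0.9, 0.1]
finger_gap: 55.3
```

Request:
send_rows --deltas '[[[0,0,0,0,0,1],[0,0,0,0,0,1],[0,0,0,0,0,1],[0,0,0,0,0,1],[0,0,0,0,0,1],[0,0,0,0,0,1],[0,0,0,0,0,1]]]'

```text
clock: 21.35
eef_pos: [552.5, 424.0, 117.0]
eef_rot: [-3.14, 0.0, 1.865]
wrist_force: [-0.5, -0.3, -0.0]
finger_gap: 55.2
```

Request:
send_rows --deltas '[[[0,0,0,0,0,1],[0,0,0,0,0,1],[0,0,0,0,0,1],[0,0,0,0,0,1],[0,0,0,0,0,1],[0,0,0,0,0,1],[0,0,0,0,0,0]]]'

```text
clock: 22.05
eef_pos: [552.4, 423.7, 117.0]
eef_rot: [-3.14, 0.002, 1.237]
wrist_force: [-0.9, 0.9, -0.6]
finger_gap: 55.6
```

Request:
send_rows --deltas '[[[0,0,-0.9,0,0,0],[0,0,-0.9,0,0,0],[0,0,-0.9,0,0,0],[0,0,0,0,0,0]]]'

```text
clock: 22.45
eef_pos: [552.2, 423.3, 226.3]
eef_rot: [-3.137, 0.006, 1.25]
wrist_force: [0.2, 0.4, -1.4]
finger_gap: 55.5
```

Run:
```python
from h import *
st=manip.read_state();print(st["eef_pos"],st["eef_rot"],st["joints"])
s=cam("scene");crop(s,310,70,470,200,5,"pics/s9.png")
rows([560,40,235],1.585,11)
```

```text
[552.19741191 423.30833184 226.34815962] [-3.13668184  0.00625947  1.25014836] [6.01373933e-01 6.94961902e-01 1.11852165e+00 1.34767540e-04
 1.33606395e+00 9.22005406e-01]
[[[-0.82,0.29,-0.02,-0.01,0.01,-0.3],[-0.83,0.27,-0.02,-0.01,0.01,-0.31],[-0.84,0.24,-0.02,-0.01,0.01,-0.3],[-0.84,0.22,-0.02,-0.01,0.01,-0.31],[-0.85,0.19,-0.03,-0.01,0.01,-0.3],[-0.85,0.16,-0.02,-0.01,0.01,-0.31],[-0.86,0.14,-0.03,-0.01,0,-0.3],[-0.86,0.11,-0.03,0,0.01,-0.31],[-0.87,0.09,-0.03,-0.01,0,-0.3],[-0.87,0.06,-0.02,0,0.01,-0.31]]]
[[[-0.87,0.03,-0.03,-0.01,0,-0.3]]]
```

View pics/s9.png

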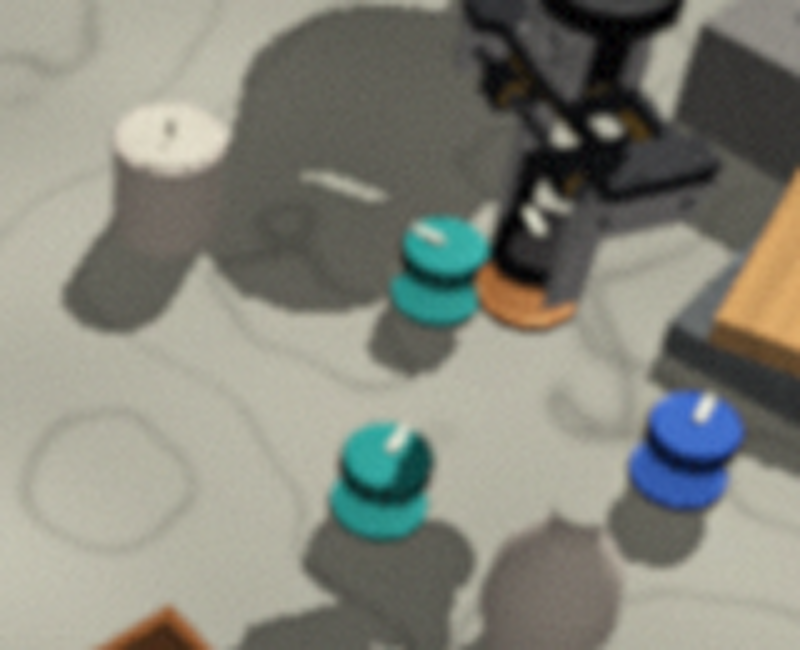

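Request:
send_rows --deltas '[[[-0.82,0.29,-0.05,0,0,-0.3],[-0.83,0.27,-0.05,0,0,-0.31],[-0.84,0.24,-0.05,0,0,-0.3],[-0.84,0.22,-0.05,0,0,-0.31],[-0.85,0.19,-0.05,0,0,-0.3],[-0.85,0.16,-0.05,0,0,-0.31],[-0.86,0.14,-0.05,0,0,-0.3],[-0.86,0.11,-0.05,0,0,-0.31],[-0.8,0,-0.05,0,0,-0.3],[-0.4,-0.1,-0.05,0,0,-0.31]]]'

```text
clock: 23.5
eef_pos: [549.6, 85.1, 228.3]
eef_rot: [-3.107, 0.014, 1.593]
wrist_force: [-0.3, 0.6, -2.5]
finger_gap: 55.6
```

Request:
send_rows --deltas '[[[-0.2,-0.5,0,0,0,-0.2],[0,-0.6,0,0,0,0],[0,0,0,0,0,0]]]'

```text
clock: 23.8
eef_pos: [502.7, 72.2, 225.2]
eef_rot: [-3.098, 0.014, 1.617]
wrist_force: [0.2, -0.5, -2.7]
finger_gap: 55.4
```

Run:
```python
from h import *
st=manip.read_state();print(st["eef_pos"],st["eef_rot"],st["finger_gap"])
rows([665.6,5,200],1.585,4)
```

```text
[502.71190738  72.19640125 225.15323192] [-3.09839852  0.01391039  1.61741791] 55.425687312839884
[[[-0.46,1,0.12,-0.11,0.04,0.08],[-0.46,1.01,0.13,-0.11,0.04,0.08],[-0.45,1.01,0.14,-0.1,0.03,0.08],[-0.44,1.01,0.15,-0.11,0.04,0.08]]]
```

Wrong sign on my y nudges (+y of the tool is +x here); correcting.

Request:
send_rows --deltas '[[[-0.3,0.66,0,-0.1,0.03,0.06],[-0.3,0.68,0,-0.1,0.03,0.06],[-0.3,0.68,0,-0.1,0.03,0.06],[-0.3,0.68,0,-0.1,0.03,0.05],[-0.3,0.68,0,0,0,0.05],[-0.2,0.4,0,0,0,0],[0,0,0,0,0,0],[0,0,0,0,0,0]]]'

```text
clock: 24.6
eef_pos: [660.9, 7.8, 209.7]
eef_rot: [-3.126, 0.001, 1.602]
wrist_force: [-0.7, 0.4, -1.8]
finger_gap: 55.6
```

Run:
```python
from h import *
st=manip.read_state();print(st["eef_pos"],st["eef_rot"],st["finger_gap"])
rows([665.6,6,190],1.585,3)
```

```text
[660.94967259   7.80395521 209.67401652] [-3.12566313e+00  1.33734698e-03  1.60189790e+00] 55.57420676327215
[[[-0.02,0.04,0.16,-0.05,0,0.06],[-0.01,0.04,0.17,-0.05,0.01,0.05],[-0.02,0.04,0.16,-0.06,0,0.06]]]
```

Request:
send_rows --deltas '[[[-0.02,0.04,0.16,-0.05,0,0.06],[-0.01,0.04,0.16,-0.05,0,0.05],[-0.02,0.04,0.16,-0.06,0,0.06],[0,0,0.35,0,0,0],[0,0,0.35,0,0,0],[0,0,0.35,0,0,0],[0,0,0.35,0,0,0],[0,0,0,0,0,0]]]'

```text
clock: 25.4
eef_pos: [663.4, 7.3, 125.4]
eef_rot: [-3.139, 0.001, 1.586]
wrist_force: [-0.6, 1.4, -2.2]
finger_gap: 55.3
```

Run:
```python
from h import *
st=manip.read_state();print(st["eef_pos"],st["eef_rot"],st["finger_gap"])
rows([665.6,6,124],1.585,2)
```

```text
[663.43348339   7.33028519 125.36298389] [-3.13889508e+00  1.15344294e-03  1.58646582e+00] 55.30416526368123
[[[-0.02,0.03,0.02,-0.01,0.01,0.01],[-0.01,0.02,0.01,-0.02,0,0]]]
```

Request:
send_rows --deltas '[[[-0.02,0.03,0.03,0,0,0],[0,0,0,0,0,0]]]'

```text
clock: 25.6
eef_pos: [664.9, 6.5, 124.0]
eef_rot: [-3.139, 0.001, 1.586]
wrist_force: [-0.7, -0.9, -2.0]
finger_gap: 55.4
```

Request:
send_rows --deltas '[[[0,0,0,0,0,0],[0,0,0,0,0,0],[0,0,0,0,0,0],[0,0,-0.5,0,0,0],[0,0,-0.8,0,0,0],[0,0,-0.8,0,0,0],[0,0,-0.5,0,0,0],[0,0,0,0,0,0]]]' --jaw 0.85

```text
clock: 26.4
eef_pos: [665.7, 6.6, 235.4]
eef_rot: [3.139, 0.001, 1.586]
wrist_force: [0.6, -0.3, 0.1]
finger_gap: 79.8
```

Request:
send_rows --deltas '[[[-0.4,-0.9,0,0,0,0.5],[-0.4,-0.9,0,0,0,0.5],[-0.4,-0.9,0,0,0,0.5],[-0.4,-0.9,0,0,0,0.5],[-0.4,-0.8,0,0,0,0.5],[-0.4,-0.8,0,0,0,0.5],[-0.4,-0.6,0,0,0,0.5],[0,0,0,0,0,0]]]'

```text
clock: 27.2
eef_pos: [409.6, -75.8, 226.1]
eef_rot: [-3.139, 0.001, 1.223]
wrist_force: [0.2, -0.7, 1.0]
finger_gap: 79.7
```

Run:
```python
from h import *
st=manip.read_state();print(st["clock"],st["eef_pos"],st["eef_rot"],st["finger_gap"])
s=cam("scene");t=cam("top"); cv2.imwrite("pics/s10.png",s["frame"][:,:,::-1]); crop(t,270,140,390,220,6.5,"pics/t10.png"); crop(t,400,190,500,310,5,"pics/t10b.png"); crop(s,110,210,240,330,6,"pics/s10b.png")
```

```text
27.2 [409.58436804 -75.77169892 226.14613911] [-3.13892580e+00  1.35269478e-03  1.22290356e+00] 79.71868823286077
```

View pics/s10.png

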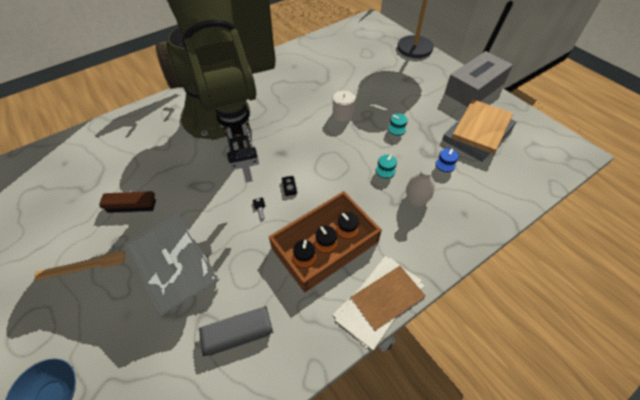

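View pics/t10.png

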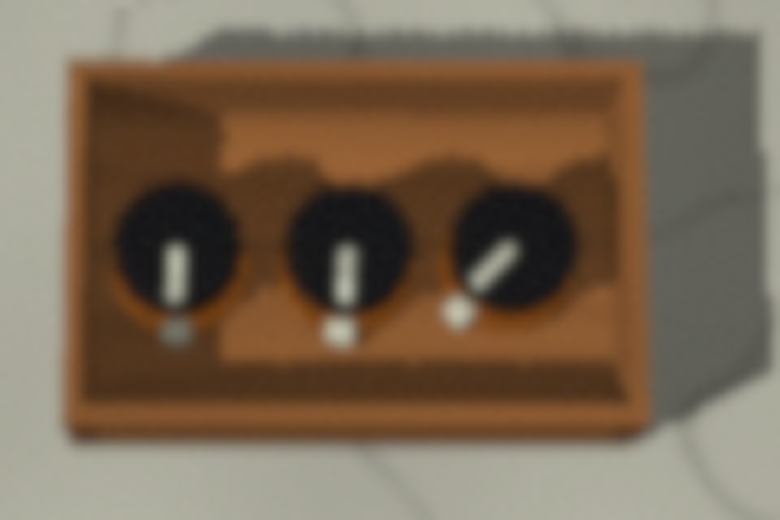

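View pics/t10b.png

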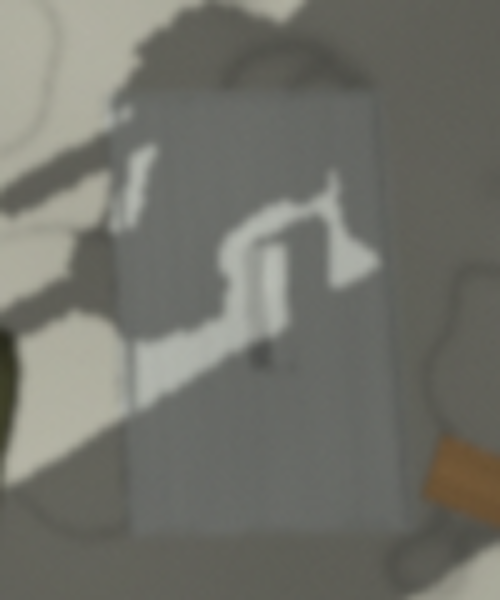

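View pics/s10b.png

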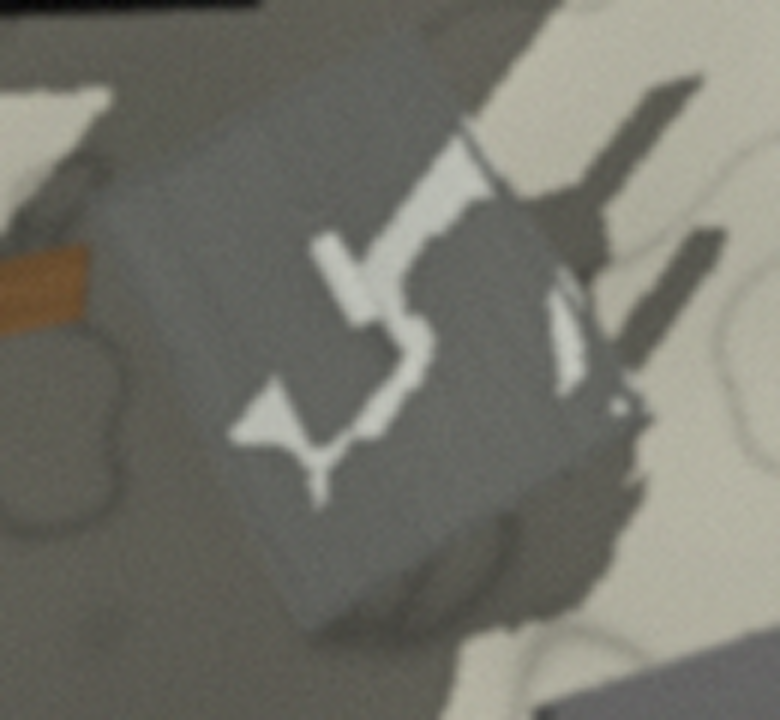

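```bash
cat > rect.py <<'E'
from h import *
from scipy.optimize import least_squares
f=lambda x,k,o:(x+0.5)/k-0.5+o
def fitrect(obs,hx,hy,x0):
    # obs: list (cam, sx, sy, z, (u,v)); rect half sizes along own x, y; yaw of own x
    def res(q):
        r=[]
        cs,sn=np.cos(q[2]),np.sin(q[2])
        for c,a,b,z,uv in obs:
            v=(a*hx,b*hy); P=[q[0]+cs*v[0]-sn*v[1],q[1]+sn*v[0]+cs*v[1],z]
            r+=list(proj(c,P)-uv)
        return np.array(r)
    o=least_squares(res,x0,loss='soft_l1'); return o.x,res(o.x).reshape(-1,2)
E
python3 - <<'E'
from rect import *
s=cam("scene");t=cam("top")
T=[(1,1,(113,92)),(1,-1,(375,92)),(-1,1,(130,532)),(-1,-1,(410,530))]
S=[(1,1,(642,415)),(1,-1,(308,632)),(-1,-1,(103,200)),(-1,1,(395,35))]
ot=[(t,a,b,10,(f(u,5,400),f(v,5,190))) for a,b,(u,v) in T]
os_=[(s,a,b,10,(f(u,6,110),f(v,6,210))) for a,b,(u,v) in S]
for nm,o in(("top",ot),("scene",os_),("both",ot+os_)):
    x,r=fitrect(o,125,80,[465,-365,0]); print(nm,x.round(3)); print(r.round(1).tolist())
print("bar top ends (top cam) z44",[unproj(t,f(u,5,400),f(v,5,190),44).round(1) for u,v in ((275,243),(275,330),(263,365))])
print("bar S",[unproj(s,f(u,6,110),f(v,6,210),44).round(1) for u,v in ((325,238),(365,320))])
B=[(t,1,0,(349,245)),]
E
```

```text
top [ 4.65704e+02 -3.60178e+02  1.80000e-02]
[[-1.3, -0.1], [1.5, -0.4], [-0.5, 0.2], [0.5, 0.2]]
scene [ 4.65289e+02 -3.63640e+02  2.30000e-02]
[[2.0, -0.5], [-1.3, 0.5], [-3.1, 0.5], [2.5, -1.2]]
both [ 4.66024e+02 -3.61416e+02  1.60000e-02]
[[-0.8, -0.3], [1.9, -0.5], [-0.1, 0.1], [0.8, 0.2], [2.7, -0.4], [-0.7, 0.2], [-2.0, 0.0], [3.6, -1.5]]
bar top ends (top cam) z44 [array([ 499.9, -360.6,   44. ]), array([ 451.9, -358.6,   44. ]), array([ 432.6, -351.2,   44. ])]
bar S [array([ 449.3, -361.1,   44. ]), array([ 497. , -362.2,   44. ])]
```

Run:
```python
from h import *
rows([466,-361,190],0.018,13)
```

```text
[[[-0.48,0.28,0.07,0,0,0.93],[-0.45,0.33,0.07,0,0,0.93],[-0.42,0.37,0.07,0,0,0.93],[-0.39,0.4,0.07,0,0,0.93],[-0.35,0.44,0.07,0,0,0.93],[-0.31,0.47,0.07,0,0,0.93],[-0.26,0.49,0.07,0,0,0.93],[-0.21,0.52,0.07,0,0,0.93],[-0.16,0.53,0.07,0,0,0.93],[-0.11,0.55,0.07,0,0,0.93]]]
[[[-0.07,0.56,0.07,0,0.01,0.93],[-0.01,0.56,0.07,0,0,0.93],[0.04,0.55,0.08,0,0.01,0.93]]]
```

Request:
send_rows --deltas '[[[-0.48,0.28,0.05,0,0,0.93],[-0.45,0.33,0.05,0,0,0.93],[-0.42,0.37,0.05,0,0,0.93],[-0.39,0.4,0.05,0,0,0.93],[-0.35,0.44,0.05,0,0,0.93],[-0.31,0.47,0.05,0,0,0.93],[-0.26,0.49,0.05,0,0,0.93],[-0.21,0.52,0.05,0,0,0.93],[-0.16,0.53,0.05,0,0,0.93],[-0.11,0.55,0.05,0,0,0.93]]]' --jaw 0.5

```text
clock: 28.4
eef_pos: [462.6, -300.5, 201.0]
eef_rot: [-3.139, 0.003, 0.277]
wrist_force: [0.5, 0.6, 1.0]
finger_gap: 47.5
```

Request:
send_rows --deltas '[[[-0.07,0.56,0.05,0,0,0.93],[-0.01,0.56,0.05,0,0,0.93],[0.04,0.4,0,0,0,0.8],[0,0,0,0,0,0],[0,0,0,0,0,0]]]'

```text
clock: 28.9
eef_pos: [476.6, -364.3, 191.5]
eef_rot: [-3.137, 0.006, 0.004]
wrist_force: [-1.2, -0.7, -0.2]
finger_gap: 47.4
```

Run:
```python
from h import *
st=manip.read_state();print(st["clock"],st["eef_pos"],st["eef_rot"],st["joints"])
s=cam("scene");t=cam("top");crop(s,90,190,240,310,5,"pics/s11.png")
rows([466,-361,160],0.018,3)
```

```text
28.9 [ 476.64555827 -364.31107342  191.54326895] [-3.13726119  0.00632804  0.00384062] [-7.13390864e-01  5.20028760e-01  1.48236764e+00 -9.82011176e-04
  1.14681249e+00  8.53985951e-01]
[[[-0.09,-0.02,0.27,-0.01,0.02,-0.05],[-0.08,-0.03,0.27,-0.02,0.02,-0.05],[-0.09,-0.03,0.26,-0.01,0.02,-0.04]]]
```

View pics/s11.png

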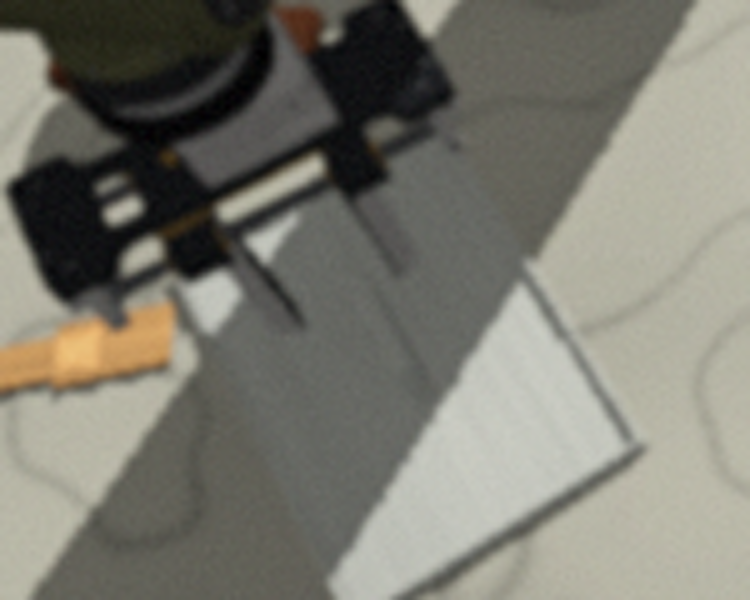

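Request:
send_rows --deltas '[[[-0.09,-0.02,0.3,-0.01,0.02,-0.05],[-0.08,-0.03,0.3,-0.02,0.02,-0.05],[-0.09,-0.03,0.3,-0.01,0.02,-0.04],[0,0,0,0,0,0],[0,0,0,0,0,0]]]'

```text
clock: 29.5
eef_pos: [465.3, -357.5, 153.3]
eef_rot: [-3.142, -0.0, 0.027]
wrist_force: [-0.0, 1.1, -0.1]
finger_gap: 47.0
```

Run:
```python
from h import *
st=manip.read_state();print(st["clock"],st["eef_pos"],st["eef_rot"])
rows([466,-361,107],0.018,4)
```

```text
29.5 [ 465.29049223 -357.47755852  153.26390845] [-3.14155979e+00 -4.06955047e-04  2.71791763e-02]
[[[0,0.02,0.29,0,0,0.02],[0.01,0.02,0.29,0,0,0.02],[0,0.02,0.29,0,0,0.03],[0.01,0.03,0.29,0,0,0.02]]]
```

Request:
send_rows --deltas '[[[0,0.02,0.29,0,0,0.02],[0,0.02,0.29,0,0,0.02],[0,0.02,0.28,0,0,0.02],[0,0.02,0.26,0,0,0.02],[0,0,0,0,0,0],[0,0,0,0,0,0]]]'

```text
clock: 30.1
eef_pos: [465.7, -360.8, 104.5]
eef_rot: [3.141, -0.001, 0.019]
wrist_force: [-0.1, -1.5, -0.1]
finger_gap: 46.8
```

Run:
```python
from h import *
st=manip.read_state();print(st["clock"],st["eef_pos"],st["eef_rot"],st["wrist_force"])
s=cam("scene");crop(s,90,190,240,310,5,"pics/s12.png")
```

```text
30.1 [ 465.67100958 -360.75699907  104.46192691] [ 3.14149232e+00 -5.50264951e-04  1.94249317e-02] [-0.1247657  -1.46284458 -0.05112021]
```

View pics/s12.png

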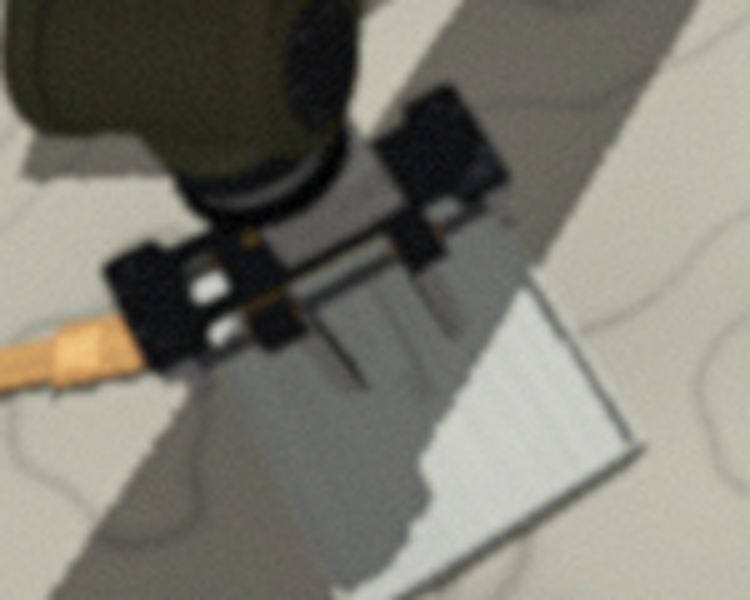

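Centred on the bar. Grip and lift a little.

Request:
send_rows --deltas '[[[0,0,0,0,0,0],[0,0,0,0,0,0],[0,0,0,0,0,0],[0,0,0,0,0,0],[0,0,0,0,0,0],[0,0,0,0,0,0],[0,0,0,0,0,0]]]' --jaw 0 --grip_force 60

```text
clock: 30.85
eef_pos: [466.0, -361.1, 106.0]
eef_rot: [3.14, -0.002, 0.02]
wrist_force: [0.4, -0.5, -1.1]
finger_gap: 11.7
```

Request:
send_rows --deltas '[[[0,0,-0.4,0,0,0],[0,0,-0.6,0,0,0],[0,0,-0.8,0,0,0],[0,0,-0.8,0,0,0],[0,0,-0.6,0,0,0],[0,0,0,0,0,0]]]'

```text
clock: 31.45
eef_pos: [464.8, -359.9, 241.3]
eef_rot: [-3.141, 0.001, 0.019]
wrist_force: [-0.7, 0.4, -4.5]
finger_gap: 11.8
```

Run:
```python
from h import *
st=manip.read_state();print(st["clock"],st["eef_pos"],st["eef_rot"],st["wrist_force"],st["moment"])
s=cam("scene");crop(s,90,150,240,270,5,"pics/s13.png")
rows([560,-150,240],1.585,16)
```

```text
31.45 [ 464.77026599 -359.92482123  241.29151651] [-3.14050231e+00  6.61331447e-04  1.93959042e-02] [-0.71308696  0.39959696 -4.46528612] [ 0.0372522  -0.08885351  0.02276965]
[[[0.16,-0.32,0,0,0,-0.98],[0.19,-0.31,0,0,0,-0.98],[0.22,-0.29,0,0,0,-0.98],[0.24,-0.27,0,0,0,-0.98],[0.27,-0.24,0,0,0,-0.98],[0.29,-0.21,0,0,0,-0.98],[0.31,-0.18,0,0,0,-0.98],[0.32,-0.15,0,0,0,-0.98],[0.34,-0.12,0,0,0,-0.98],[0.35,-0.09,0,0,0,-0.98]]]
[[[0.36,-0.05,0,-0.01,0,-0.98],[0.36,-0.02,0,0,0,-0.98],[0.36,0.02,0,0,0,-0.97],[0.35,0.05,0,-0.01,-0.01,-0.98],[0.35,0.09,-0.01,0,0,-0.97],[0.34,0.11,0,-0.01,-0.01,-0.98]]]
```

View pics/s13.png

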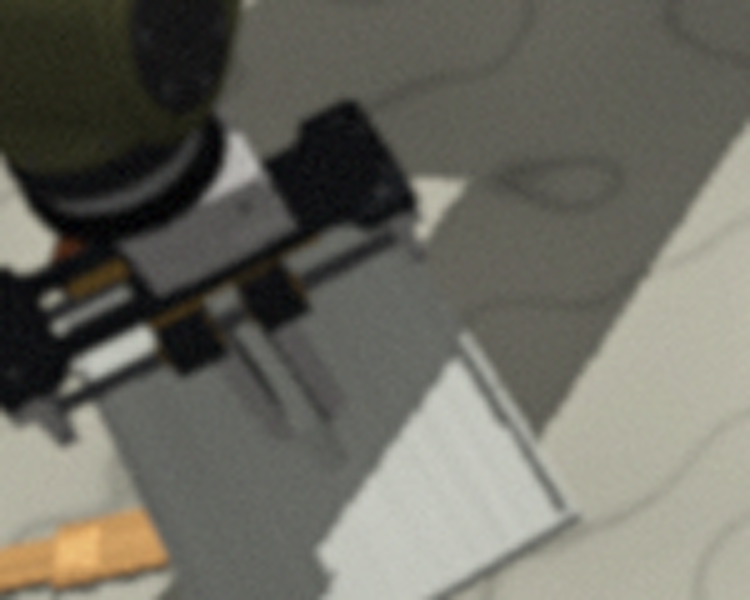

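Request:
send_rows --deltas '[[[0.16,-0.32,0,0,0,-0.5],[0.19,-0.32,0,0,0,-0.8],[0.21,-0.3,0,0,0,-0.9],[0.23,-0.28,0,0,0,-0.9],[0.26,-0.25,0,0,0,-0.9],[0.28,-0.22,0,0,0,-0.9],[0.3,-0.19,0,0,0,-0.9],[0.32,-0.15,0,0,0,-0.9],[0.34,-0.12,0,0,0,-0.9],[0.35,-0.09,0,0,0,-0.9]]]'

```text
clock: 32.5
eef_pos: [529.2, -217.8, 222.5]
eef_rot: [-3.111, 0.001, 0.921]
wrist_force: [-0.7, -0.0, -4.0]
finger_gap: 11.8
```

Request:
send_rows --deltas '[[[0.36,-0.05,0,0,0,-0.9],[0.36,-0.02,0,0,0,-0.9],[0.36,0.02,0,0,0,-0.9],[0.35,0.05,0,0,0,-0.9],[0.35,0.09,0,0,0,-0.9],[0.3,0.11,0,0,0,-0.9],[0.2,0.11,0,0,0,-0.8],[0,0,0,0,0,0],[0,0,0,0,0,0]]]'

```text
clock: 33.4
eef_pos: [574.1, -122.4, 206.7]
eef_rot: [-3.093, -0.028, 1.589]
wrist_force: [-0.4, -0.5, -4.4]
finger_gap: 11.6
```

Run:
```python
from h import *
st=manip.read_state();print(st["clock"],st["eef_pos"],st["eef_rot"],st["finger_gap"],st["joints"])
s=cam("scene");cv2.imwrite("pics/s14.png",s["frame"][:,:,::-1])
rows([665.5,2,220],1.585,8)
```

```text
33.4 [ 574.08510504 -122.4308018   206.67733949] [-3.09346008 -0.02785182  1.58871914] 11.598721502901434 [-0.27625802  0.4925105   1.48638636  0.01350766  1.21686866 -0.29987619]
[[[0.39,0.29,-0.05,-0.06,-0.03,0.01],[0.38,0.29,-0.04,-0.06,-0.04,0],[0.39,0.29,-0.04,-0.06,-0.03,0.01],[0.38,0.29,-0.04,-0.06,-0.04,0],[0.39,0.29,-0.05,-0.06,-0.03,0.01],[0.38,0.29,-0.04,-0.06,-0.04,0],[0.39,0.29,-0.04,-0.06,-0.03,0.01],[0.38,0.3,-0.05,-0.06,-0.04,0]]]
```

View pics/s14.png

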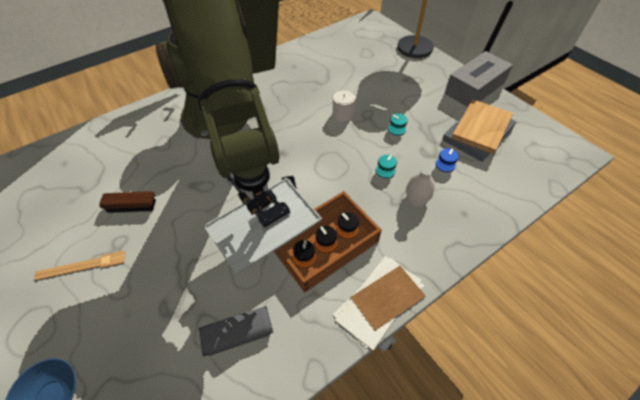

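Request:
send_rows --deltas '[[[0.39,0.29,-0.1,-0.1,-0.06,0],[0.38,0.29,-0.1,-0.1,-0.06,0],[0.39,0.29,-0.1,-0.1,-0.06,0],[0.38,0.29,-0.1,-0.1,-0.05,0],[0.39,0.29,-0.05,-0.06,-0.03,0],[0.38,0.29,0,-0.03,-0.02,0],[0.3,0.2,0,0,0,0],[0,0,0,0,0,0],[0,0,0,0,0,0]]]'

```text
clock: 34.35
eef_pos: [650.9, -17.5, 221.1]
eef_rot: [-3.138, 0.001, 1.572]
wrist_force: [0.5, 0.5, -4.6]
finger_gap: 11.8
```

Run:
```python
from h import *
st=manip.read_state();print(st["clock"],st["eef_pos"],st["eef_rot"],st["finger_gap"])
rows([665.5,2,195],1.585,4)
```

```text
34.35 [650.93692988 -17.47077592 221.09115071] [-3.13773595e+00  6.20745374e-04  1.57204814e+00] 11.79946486063002
[[[0.12,0.09,0.16,-0.01,0,-0.03],[0.12,0.09,0.16,-0.01,0,-0.03],[0.12,0.09,0.17,-0.01,0,-0.03],[0.13,0.1,0.16,-0.01,0.01,-0.04]]]
```

Request:
send_rows --deltas '[[[0.12,0.09,0.16,-0.01,0,-0.03],[0.12,0.09,0.16,-0.01,0,-0.03],[0.12,0.09,0.17,-0.01,0,-0.03],[0.13,0.1,0.16,-0.01,0,-0.04],[0,0,0,0,0,0],[0,0,0,0,0,0]]]'

```text
clock: 34.95
eef_pos: [665.9, 2.0, 191.5]
eef_rot: [-3.14, 0.001, 1.584]
wrist_force: [0.6, 0.1, -4.7]
finger_gap: 11.6
```

Run:
```python
from h import *
st=manip.read_state();print(st["clock"],st["eef_pos"],st["eef_rot"],st["finger_gap"])
s=cam("scene");t=cam("top");crop(s,240,160,400,290,5,"pics/s15.png");crop(t,260,130,400,220,5.5,"pics/t15.png")
rows([665.5,2,178],1.585,3)
```

```text
34.95 [665.86314708   1.97783073 191.50686462] [-3.13977409e+00  6.11569633e-04  1.58366610e+00] 11.595371059931718
[[[0,0,0.11,-0.01,0,-0.01],[0,0,0.12,0,0,0],[0,-0.01,0.11,-0.01,0.01,-0.01]]]
```

View pics/s15.png

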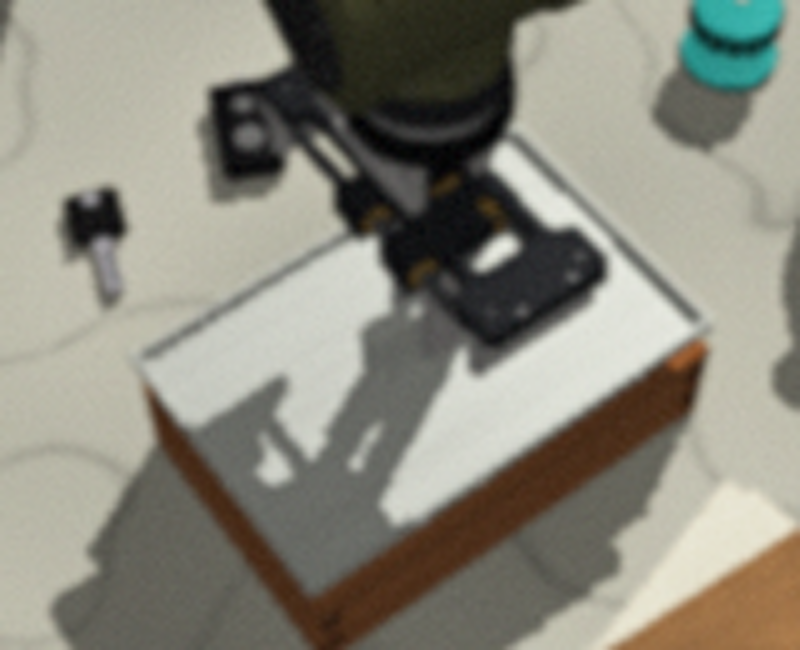

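View pics/t15.png

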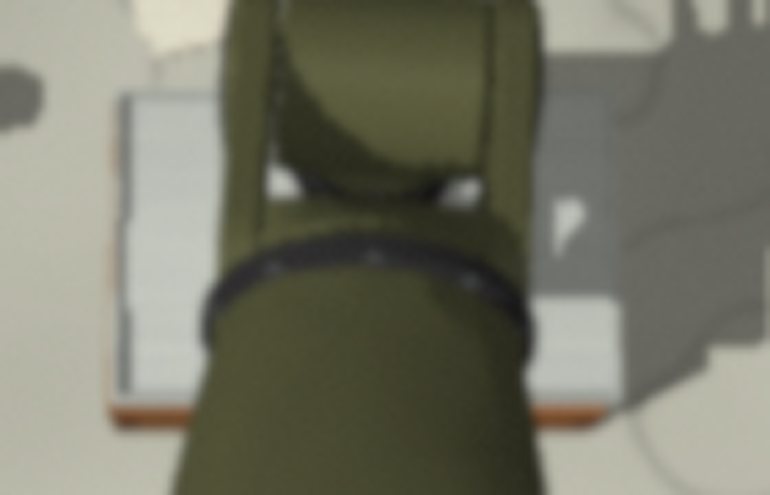

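Run:
```python
from rect import *
s=cam("scene");t=cam("top")
T=[(1,1,(118,92)),(1,-1,(612,92)),(-1,1,(120,405)),(-1,-1,(622,405))]
S=[(1,1,(710,325)),(1,-1,(315,600)),(-1,-1,(140,357)),(-1,1,(512,133))]
ot=[(t,a,b,95.5,(f(u,5.5,260),f(v,5.5,130))) for a,b,(u,v) in T]
os_=[(s,a,b,95.5,(f(u,5,240),f(v,5,160))) for a,b,(u,v) in S]
for nm,o in(("top",ot),("scene",os_)):
    x,r=fitrect(o,80,125,[665,2,0]); print(nm,x.round(3)); print(r.round(1).tolist())
for nm,c,k,ou,ov in (("t",t,5.5,260,130),("s",s,5,240,160)):
  for z in(95.5,64):
    print(nm,z,[(((proj(c,[665.5+a*80,2+b*125,z])+.5-[ou,ov])*k)-.5).round(0).tolist() for a,b in((1,1),(1,-1),(-1,-1),(-1,1))])
```

```text
top [ 6.65088e+02 -1.36900e+00  1.60000e-02]
[[-0.3, -0.2], [0.8, -0.4], [-1.2, 0.4], [0.5, 0.1]]
scene [ 6.68842e+02 -3.65200e+00  2.10000e-02]
[[1.0, -0.3], [-0.4, -0.0], [-2.2, 1.2], [0.9, -1.2]]
t 95.5 [[112.0, 86.0], [612.0, 93.0], [615.0, 409.0], [104.0, 402.0]]
t 64 [[117.0, 104.0], [604.0, 111.0], [607.0, 418.0], [109.0, 412.0]]
s 95.5 [[720.0, 318.0], [313.0, 586.0], [135.0, 348.0], [526.0, 120.0]]
s 64 [[712.0, 351.0], [316.0, 614.0], [143.0, 380.0], [524.0, 155.0]]
```

Request:
send_rows --deltas '[[[0.1,0,0.1,0,0,0],[0,0,0.12,0,0,0],[0,0,0.12,0,0,0],[0,0,0.08,0,0,0],[0,0,0,0,0,0],[0,0,0,0,0,0]]]'

```text
clock: 35.75
eef_pos: [665.7, 5.8, 174.1]
eef_rot: [-3.141, 0.001, 1.583]
wrist_force: [0.7, 0.2, -4.5]
finger_gap: 11.8
```

Run:
```python
from h import *
st=manip.read_state();print(st["clock"],st["eef_pos"],st["eef_rot"],st["finger_gap"],st["wrist_force"])
s=cam("scene");t=cam("top");crop(s,255,190,345,260,8.5,"pics/s16.png");crop(s,310,180,390,260,7.5,"pics/s16b.png");crop(t,270,135,390,220,6.5,"pics/t16.png")
```

```text
35.75 [665.66988622   5.77245717 174.07804284] [-3.14098656e+00  6.94952763e-04  1.58287126e+00] 11.78295818386728 [ 0.69753513  0.24905644 -4.45283055]
```

View pics/s16.png

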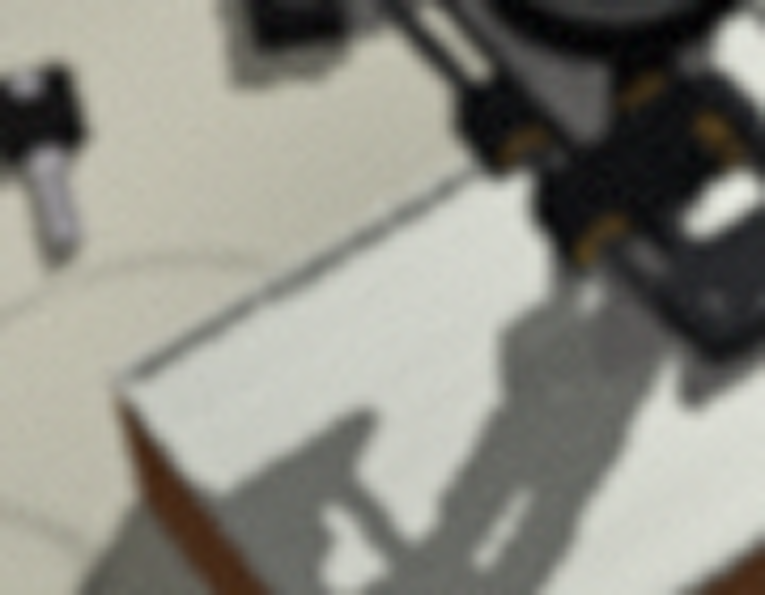

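View pics/s16b.png

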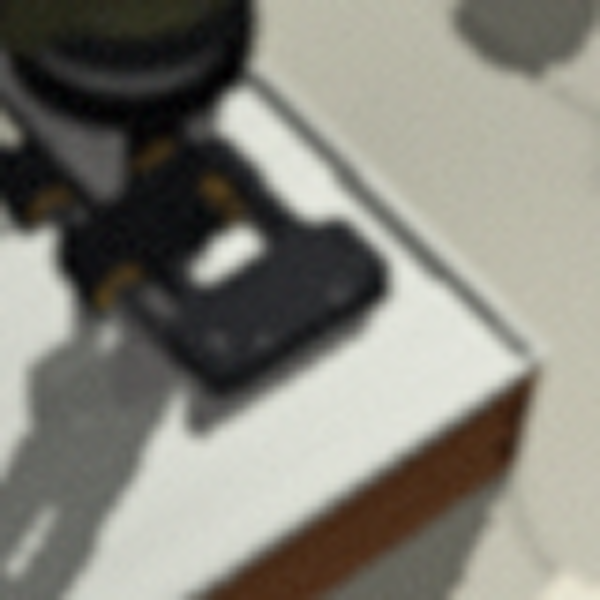

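View pics/t16.png

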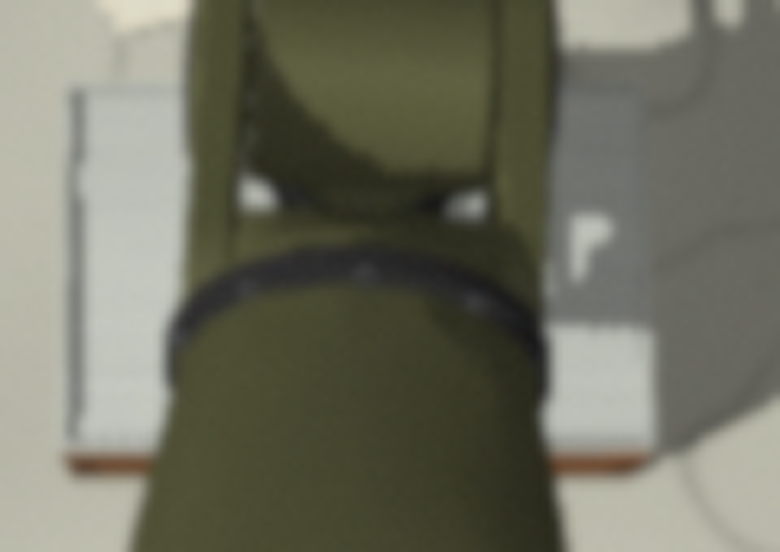

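Request:
send_rows --deltas '[[[0.04,0,0.03,0,0,0],[0,0,0.04,0,0,0],[0,0,0.04,0,0,0],[0,0,0,0,0,0]]]'

```text
clock: 36.25
eef_pos: [665.9, 7.5, 170.2]
eef_rot: [3.141, 0.001, 1.583]
wrist_force: [-1.0, 0.2, -2.9]
finger_gap: 11.3
```

Request:
send_rows --deltas '[[[0,0,0.04,0,0,0],[0,0,0.02,0,0,0],[0,0,0,0,0,0]]]'

```text
clock: 36.55
eef_pos: [666.0, 7.5, 170.2]
eef_rot: [3.14, 0.0, 1.583]
wrist_force: [-1.3, 0.3, -3.1]
finger_gap: 11.9
```

Run:
```python
from h import *
for i in range(4):
    st=manip.read_state();print(st["clock"],st["eef_pos"],st["eef_rot"],st["wrist_force"]); s=cam("scene")
```

```text
36.55 [666.00128897   7.52496151 170.21120058] [3.13970323e+00 2.51271873e-04 1.58264156e+00] [-1.28566197  0.25162692 -3.14590675]
36.6 [666.03429743   7.51572676 170.16667664] [3.13961931e+00 3.10992105e-04 1.58267879e+00] [-0.30650928 -0.42523787 -1.77002966]
36.65 [666.03631138   7.49249564 170.04919198] [3.13969060e+00 3.94077972e-04 1.58267908e+00] [-0.75017614 -0.1609797  -1.17385179]
36.7 [666.05349381   7.48978797 170.04598564] [3.13969854e+00 3.34338973e-04 1.58261031e+00] [-0.41656671  0.30081308 -0.365399  ]
```

Request:
send_rows --deltas '[[[0,0,0,0,0,0],[0,0,0,0,0,0],[0,0,0,0,0,0],[0,0,-0.3,0,0,0],[0,0,-0.7,0,0,0],[0,0,-0.8,0,0,0],[0,0,-0.8,0,0,0],[0,0,-0.3,0,0,0]]]' --jaw 0.5 --grip_force 25

```text
clock: 37.55
eef_pos: [665.7, 7.4, 292.0]
eef_rot: [3.139, 0.001, 1.583]
wrist_force: [0.7, 0.7, 0.6]
finger_gap: 47.2
```

Run:
```python
from h import *
rows([430,180,260],2.73,13)
```

```text
[[[0.34,-0.45,0.06,0,0,-0.88],[0.38,-0.42,0.06,0,0,-0.88],[0.41,-0.38,0.06,0,0,-0.88],[0.44,-0.35,0.06,0,0,-0.88],[0.47,-0.31,0.06,0,0,-0.88],[0.5,-0.26,0.06,0,0,-0.88],[0.52,-0.22,0.06,0,0,-0.88],[0.53,-0.17,0.06,0,0,-0.89],[0.55,-0.12,0.06,0,0,-0.88],[0.56,-0.08,0.06,0,0.01,-0.89]]]
[[[0.56,-0.03,0.06,0,0,-0.88],[0.56,0.03,0.06,0,0.01,-0.89],[0.55,0.07,0.06,0,0,-0.88]]]
```

Request:
send_rows --deltas '[[[0.34,-0.45,0.06,0,0,-0.88],[0.38,-0.42,0.06,0,0,-0.88],[0.41,-0.38,0.06,0,0,-0.88],[0.44,-0.35,0.06,0,0,-0.88],[0.47,-0.31,0.06,0,0,-0.88],[0.5,-0.26,0.06,0,0,-0.88],[0.52,-0.22,0.06,0,0,-0.88],[0.53,-0.17,0.06,0,0,-0.89],[0.55,-0.12,0.06,0,0,-0.88],[0.56,-0.08,0.06,0,0,-0.89]]]' --jaw 0.75

```text
clock: 38.55
eef_pos: [475.8, 140.8, 266.5]
eef_rot: [3.14, 0.006, 2.496]
wrist_force: [0.6, -0.5, -0.1]
finger_gap: 70.6
```

Request:
send_rows --deltas '[[[0.56,-0.03,0.06,0,0,-0.88],[0.5,0.03,0,0,0,-0.85],[0.4,0.07,0,0,0,-0.7],[0,0,0,0,0,0],[0,0,0,0,0,0]]]'

```text
clock: 39.05
eef_pos: [423.8, 176.5, 262.9]
eef_rot: [3.142, 0.005, 2.752]
wrist_force: [-0.4, -0.5, -0.4]
finger_gap: 70.4
```

Run:
```python
from h import *
st=manip.read_state();print(st["clock"],st["eef_pos"],st["eef_rot"])
s=cam("scene");t=cam("top");cv2.imwrite("pics/s17.png",s["frame"][:,:,::-1]);crop(t,270,140,390,220,6.5,"pics/t17.png");crop(t,290,235,380,285,8,"pics/t17b.png");crop(s,240,165,310,225,10,"pics/s17b.png")
crop(s,260,180,390,290,6,"pics/s17c.png")
```

```text
39.05 [423.77560524 176.54948237 262.87024995] [3.14151343 0.00532059 2.75214843]
```

View pics/s17.png

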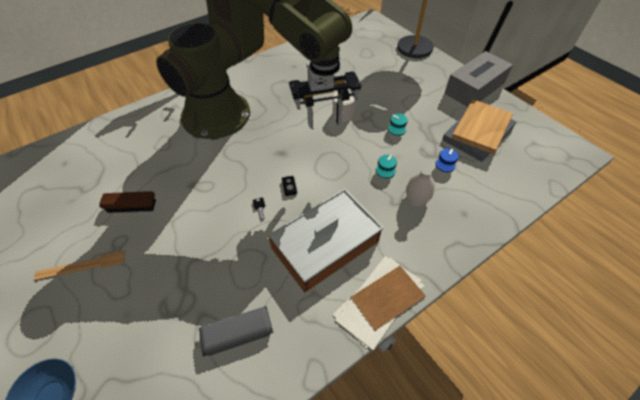

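View pics/t17.png

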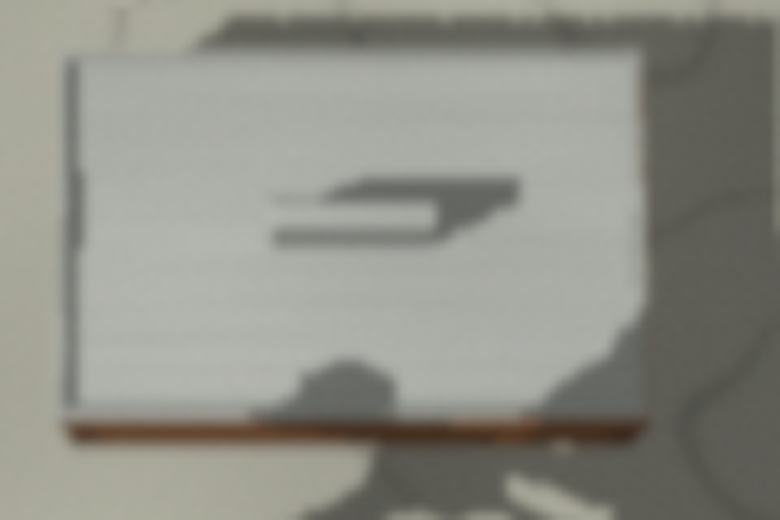

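View pics/t17b.png

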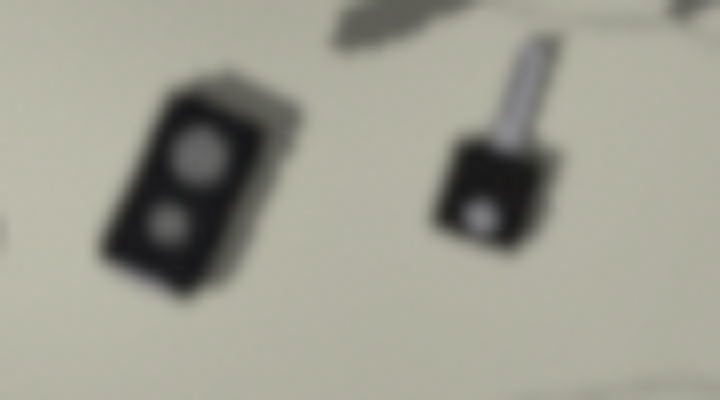

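View pics/s17b.png

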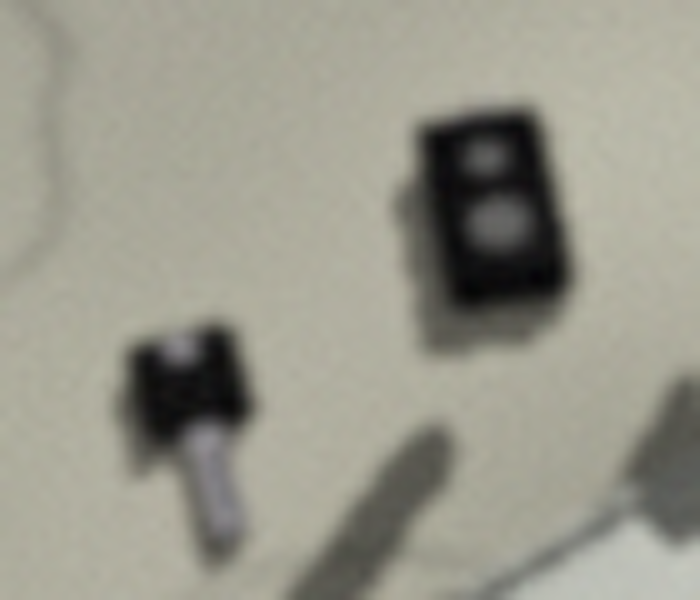

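View pics/s17c.png

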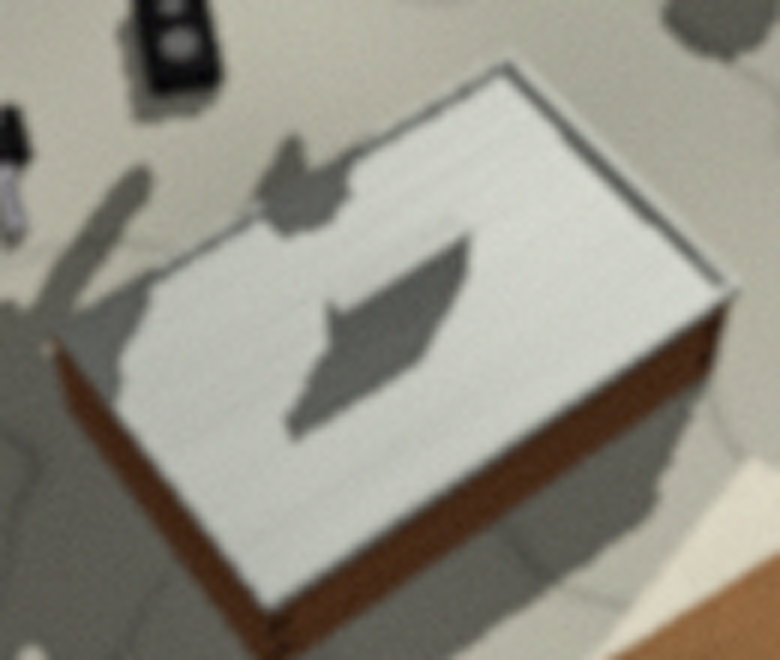

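Run:
```python
from rect import *
s=cam("scene");t=cam("top")
T=[(1,1,(66,55)),(1,-1,(642,50)),(-1,1,(66,415)),(-1,-1,(648,418))]
S=[(1,1,(738,292)),(1,-1,(267,608)),(-1,-1,(50,345)),(-1,1,(508,60))]
ot=[(t,a,b,74,(f(u,6.5,270),f(v,6.5,140))) for a,b,(u,v) in T]
os_=[(s,a,b,74,(f(u,6,260),f(v,6,180))) for a,b,(u,v) in S]
for nm,o in(("top",ot),("scene",os_)):
    x,r=fitrect(o,80,125,[665,2,0]); print(nm,x.round(3)); print(r.round(1).tolist())
# box base corners now, same cams
T=[(-1,1,(72,440)),(-1,-1,(638,440))]
ot=[(t,a,b,0,(f(u,6.5,270),f(v,6.5,140))) for a,b,(u,v) in T]
x,r=fitrect(ot,80,125,[665,2,0]);print("box top",x,r.round(1).tolist())
S=[(1,-1,(268,668)),(1,1,(706,372))]
os_=[(s,a,b,0,(f(u,6,260),f(v,6,180))) for a,b,(u,v) in S]
x,r=fitrect(os_,80,125,[665,2,0]);print("box sc",x,r.round(1).tolist())
# fob/key
F=[(1,1,(172,85)),(1,-1,(268,125)),(-1,-1,(190,298)),(-1,1,(102,252))]
F2=[(-1,1,(540,105)),(1,1,(572,280)),(1,-1,(455,300)),(-1,-1,(418,125))]
of=[(t,a,b,18,(f(u,8,290),f(v,8,235))) for a,b,(u,v) in F]
o2=[(s,a,b,18,(f(u,10,240),f(v,10,165))) for a,b,(u,v) in F2]
for o in (of,o2,of+o2):
    x,r=fitrect(o,34,20,[443,31,-.4]);print("fob",x.round(2),r.round(1).tolist())
K=[(1,1,(460,132)),(1,-1,(553,155)),(-1,-1,(515,252)),(-1,1,(432,222))]
K2=[(-1,1,(225,325)),(1,1,(250,412)),(1,-1,(150,435)),(-1,-1,(130,350))]
ok=[(t,a,b,12,(f(u,8,290),f(v,8,235))) for a,b,(u,v) in K]
k2=[(s,a,b,12,(f(u,10,240),f(v,10,165))) for a,b,(u,v) in K2]
for o in (ok,k2,ok+k2):
    x,r=fitrect(o,18,17,[441,-76,-.4]);print("key",x.round(2),r.round(1).tolist())
print("tip",unproj(t,f(545,8,290),f(40,8,235),6),unproj(s,f(218,10,240),f(560,10,165),4))
```

```text
top [6.67428e+02 4.01600e+00 1.50000e-02]
[[-0.3, -0.5], [0.3, 0.1], [-0.9, 0.5], [0.8, -0.1]]
scene [6.69385e+02 3.38000e-01 1.90000e-02]
[[0.3, -0.1], [-0.0, 1.7], [0.0, -1.2], [-0.4, -0.3]]
box top [6.69072477e+02 2.54697324e+00 1.21910511e-02] [[0.6, 0.0], [-0.6, 0.0]]
box sc [6.61182141e+02 2.57072686e+00 4.05644637e-03] [[-0.8, 0.5], [1.0, -0.9]]
fob [ 4.4104e+02  3.4380e+01 -4.1000e-01] [[-0.2, -1.0], [0.7, -0.1], [0.5, 0.5], [-1.5, 0.3]]
fob [ 4.4238e+02  3.0230e+01 -4.2000e-01] [[0.3, 0.1], [0.8, -0.3], [-0.8, -0.0], [-0.3, 0.2]]
fob [ 4.4149e+02  3.2230e+01 -4.1000e-01] [[0.5, -1.1], [1.4, -0.3], [1.3, 0.4], [-0.7, 0.2], [0.6, -0.4], [1.3, -0.9], [-0.3, -0.5], [-0.0, -0.2]]
key [ 4.4222e+02 -7.4580e+01 -3.1000e-01] [[0.0, -0.8], [-0.2, 0.2], [0.7, 0.3], [-0.4, 0.1]]
key [ 4.4136e+02 -7.7270e+01 -3.2000e-01] [[0.7, -0.6], [0.9, 0.1], [-0.6, 0.7], [-1.0, -0.2]]
key [ 4.4195e+02 -7.5610e+01 -3.1000e-01] [[0.4, -0.7], [0.2, 0.3], [1.0, 0.4], [-0.0, 0.2], [1.3, -0.7], [1.5, -0.1], [0.0, 0.6], [-0.5, -0.4]]
tip [495.84486253 -94.86883727   6.        ] [ 495.98326623 -100.56114814    4.        ]
```

Run:
```python
from h import *
s=cam("scene");t=cam("top")
crop(t,275,190,385,212,7,"pics/t18.png"); crop(s,300,200,390,290,8,"pics/s18.png")
crop(t,275,190,330,212,14,"pics/t18a.png")
for bx in (664,666,668):
  for z in (0,64,74): print(bx,z,[((proj(t,[bx-80,y,z])[1]+.5-190)*14-.5).round(0) for y in (100,)],[((proj(s,[bx+80,y,z])+.5-[300,200])*8-.5).round(0).tolist() for y in (127,2)])
```

```text
664 0 [np.float64(267.0)] [[634.0, 337.0], [346.0, 531.0]]
664 64 [np.float64(220.0)] [[657.0, 239.0], [354.0, 439.0]]
664 74 [np.float64(212.0)] [[661.0, 223.0], [356.0, 424.0]]
666 0 [np.float64(257.0)] [[638.0, 341.0], [350.0, 536.0]]
666 64 [np.float64(210.0)] [[661.0, 243.0], [358.0, 444.0]]
666 74 [np.float64(202.0)] [[665.0, 227.0], [360.0, 429.0]]
668 0 [np.float64(248.0)] [[641.0, 346.0], [353.0, 540.0]]
668 64 [np.float64(200.0)] [[665.0, 247.0], [362.0, 449.0]]
668 74 [np.float64(192.0)] [[669.0, 231.0], [364.0, 433.0]]
```

View pics/t18a.png

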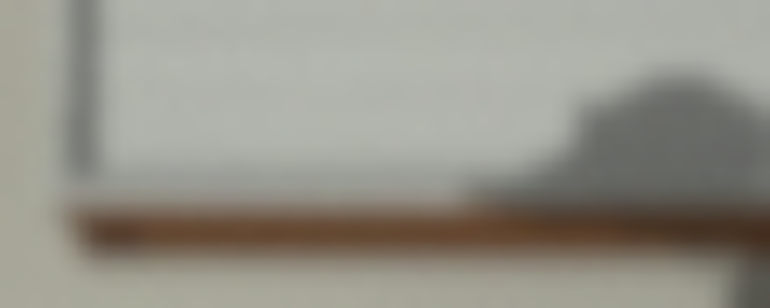

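View pics/t18.png

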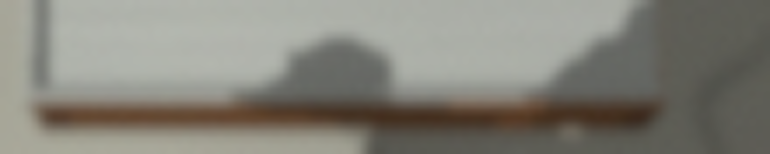

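Run:
```python
from h import *
rows([441.7,32.3,160],2.73,7)
```

```text
[[[-0.25,-0.45,0.37,0,0.01,0.03],[-0.25,-0.45,0.37,0,0.01,0.03],[-0.26,-0.45,0.37,0,0.01,0.03],[-0.26,-0.45,0.37,0,0,0.03],[-0.26,-0.45,0.36,0,0.01,0.03],[-0.26,-0.45,0.37,0,0,0.04],[-0.26,-0.44,0.36,0,0.01,0.03]]]
```

Request:
send_rows --deltas '[[[-0.25,-0.45,0.3,0,0.01,0.03],[-0.25,-0.45,0.3,0,0.01,0.03],[-0.26,-0.45,0.3,0,0.01,0.03],[-0.26,-0.45,0.3,0,0,0.03],[-0.26,-0.45,0.3,0,0.01,0.03],[-0.26,-0.45,0.3,0,0,0.04],[-0.2,-0.35,0.3,0,0,0],[0,0,0,0,0,0],[0,0,0,0,0,0]]]'

```text
clock: 40.25
eef_pos: [442.9, 30.2, 176.1]
eef_rot: [3.14, 0.002, 2.726]
wrist_force: [1.0, -0.3, -0.5]
finger_gap: 70.5
```

Run:
```python
from h import *
st=manip.read_state();print(st["eef_pos"],st["eef_rot"])
rows([441.7,32.3,130],2.73,3)
```

```text
[442.92508075  30.18350371 176.08209606] [3.14039172e+00 1.58350113e-03 2.72623501e+00]
[[[0.02,0.01,0.38,0,0.01,-0.01],[0.02,0.01,0.39,0.01,0,-0.01],[0.01,0.02,0.38,0,0.01,-0.02]]]
```

Request:
send_rows --deltas '[[[0.02,0.01,0.38,0,0,0],[0.02,0.01,0.39,0,0,0],[0.01,0.02,0.38,0,0,0],[0,0,0,0,0,0],[0,0,0,0,0,0],[0,0,0.25,0,0,0],[0,0,0.2,0,0,0],[0,0,0.1,0,0,0],[0,0,0,0,0,0],[0,0,0,0,0,0]]]'

```text
clock: 41.25
eef_pos: [444.4, 36.0, 110.3]
eef_rot: [3.137, 0.009, 2.728]
wrist_force: [0.3, -0.1, 0.5]
finger_gap: 70.5
```

Run:
```python
from h import *
st=manip.read_state();print(st["eef_pos"],st["eef_rot"],st["wrist_force"])
```

```text
[444.39192108  36.04497599 110.3021248 ] [3.13689835 0.00873239 2.72822016] [ 0.30287018 -0.09771759  0.45495393]
```

Request:
send_rows --deltas '[[[0.02,-0.1,0.15,0.05,0.08,0],[0,0,0.1,0,0,0],[0,0,0,0,0,0],[0,0,0,0,0,0]]]'

```text
clock: 41.65
eef_pos: [442.0, 32.2, 99.6]
eef_rot: [-3.141, 0.0, 2.728]
wrist_force: [0.8, -0.0, -0.6]
finger_gap: 70.8
```

Request:
send_rows --deltas '[[[0,0,0,0,0,0],[0,0,0,0,0,0],[0,0,0,0,0,0],[0,0,0,0,0,0],[0,0,0,0,0,0],[0,0,0,0,0,0]]]' --jaw 0

```text
clock: 42.25
eef_pos: [442.1, 32.3, 100.0]
eef_rot: [-3.141, 0.001, 2.728]
wrist_force: [-0.9, 0.1, -0.2]
finger_gap: 39.4
```

Run:
```python
from h import *
st=manip.read_state();print(st["eef_pos"],st["eef_rot"],st["wrist_force"],st["finger_gap"])
p=np.array(st["eef_pos"]); 
rows([640,88,225],1.585,14,start=(p+[0,0,120],st["eef_rot"][2]))
```

```text
[442.12871416  32.2903975   99.96475432] [-3.14117155e+00  8.14539638e-04  2.72800861e+00] [-0.92310168  0.0885252  -0.18608896] 39.436674209720344
[[[-0.28,0.23,-0.01,0,0,0.82],[-0.26,0.26,-0.01,0,0,0.82],[-0.24,0.28,-0.01,0,0,0.82],[-0.22,0.29,-0.01,0,0,0.82],[-0.19,0.31,-0.01,0,0,0.82],[-0.17,0.33,-0.01,0,0,0.81],[-0.14,0.34,-0.01,0,0,0.82],[-0.11,0.35,-0.01,0,0,0.81],[-0.08,0.36,-0.01,0,0,0.82],[-0.06,0.36,-0.01,0,0,0.81]]]
[[[-0.03,0.37,-0.01,0,0,0.82],[0.01,0.37,-0.01,0,0,0.81],[0.03,0.36,0,0,0,0.82],[0.07,0.36,-0.01,0,0,0.81]]]
```

Request:
send_rows --deltas '[[[0,0,-0.5,0,0,0],[0,0,-0.8,0,0,0],[0,0,-0.8,0,0,0],[0,0,-0.8,0,0,0]]]'

```text
clock: 42.65
eef_pos: [440.3, 32.4, 215.9]
eef_rot: [-3.138, -0.008, 2.728]
wrist_force: [-0.0, 0.8, -0.6]
finger_gap: 39.9
```

Request:
send_rows --deltas '[[[-0.28,0.23,-0.03,0,0,0.82],[-0.26,0.26,-0.03,0,0,0.82],[-0.24,0.28,-0.03,0,0,0.82],[-0.22,0.29,-0.03,0,0,0.82],[-0.19,0.31,-0.03,0,0,0.82],[-0.17,0.33,-0.03,0,0,0.81],[-0.14,0.34,-0.03,0,0,0.82],[-0.11,0.35,-0.03,0,0,0.81],[-0.08,0.36,-0.03,0,0,0.82],[-0.06,0.36,-0.03,0,0,0.81]]]'

```text
clock: 43.65
eef_pos: [587.0, 71.9, 232.5]
eef_rot: [-3.139, 0.0, 1.879]
wrist_force: [-0.0, -0.2, -1.4]
finger_gap: 39.5
```

Request:
send_rows --deltas '[[[-0.03,0.37,-0.03,0,0,0.82],[0,0.37,-0.03,0,0,0.81],[0.03,0.36,0,0,0,0.82],[0.05,0.3,0,0,0,0.81],[0,0,0,0,0,0],[0,0,0,0,0,0]]]'

```text
clock: 44.25
eef_pos: [644.2, 85.1, 232.8]
eef_rot: [-3.137, 0.001, 1.54]
wrist_force: [-0.1, 0.3, -0.7]
finger_gap: 39.7
```

Run:
```python
from h import *
st=manip.read_state();print(st["eef_pos"],st["eef_rot"],st["wrist_force"],st["finger_gap"])
rows([666,88,200],1.585,4)
```

```text
[644.22402202  85.11582421 232.76924197] [-3.13659134e+00  1.08168207e-03  1.54019722e+00] [-0.10316152  0.25311134 -0.65715307] 39.72931604592239
[[[0.02,0.14,0.2,-0.01,0,-0.11],[0.02,0.14,0.21,-0.01,0,-0.11],[0.02,0.13,0.2,-0.02,0,-0.11],[0.02,0.14,0.21,-0.01,0.01,-0.12]]]
```

Request:
send_rows --deltas '[[[0.02,0.14,0.2,0,0,-0.11],[0.02,0.14,0.2,0,0,-0.11],[0.02,0.13,0.2,0,0,-0.11],[0.02,0.14,0.2,0,0,-0.12],[0,0,0,0,0,0],[0,0,0,0,0,0],[0,0,0.3,0,0,0],[0,0,0.15,0,0,0],[0,0,0,0,0,0]]]'

```text
clock: 45.15
eef_pos: [666.4, 87.9, 177.4]
eef_rot: [-3.135, 0.001, 1.594]
wrist_force: [0.0, -0.1, -0.6]
finger_gap: 39.2
```

Run:
```python
from h import *
st=manip.read_state();print(st["eef_pos"],st["eef_rot"],st["wrist_force"],st["finger_gap"])
rows([666,88,169],1.585,2)
```

```text
[666.35900493  87.87737547 177.40814948] [-3.13472189e+00  9.48241677e-04  1.59438917e+00] [ 0.04599106 -0.09560759 -0.63582958] 39.204352900542396
[[[0,0,0.11,-0.03,0,0.05],[0,-0.01,0.1,-0.04,0.01,0.04]]]
```

Request:
send_rows --deltas '[[[0,0,0.1,-0.03,0,0],[0,0,0.09,-0.03,0,0],[0,0,0,0,0,0],[0,0,0,0,0,0]]]'

```text
clock: 45.55
eef_pos: [666.3, 87.9, 169.5]
eef_rot: [3.141, 0.001, 1.594]
wrist_force: [0.0, -0.6, -1.0]
finger_gap: 39.8
```

Request:
send_rows --deltas '[[[0,0,0,0,0,0],[0,0,0,0,0,0],[0,0,-0.1,0,0,0],[0,0,-0.5,0,0,0],[0,0,-0.8,0,0,0],[0,0,-0.8,0,0,0],[0,0,-0.2,0,0,0]]]' --jaw 0.65

```text
clock: 46.25
eef_pos: [666.0, 88.0, 269.2]
eef_rot: [-3.141, 0.001, 1.594]
wrist_force: [0.3, -0.1, 0.5]
finger_gap: 61.2
```

Run:
```python
from h import *
st=manip.read_state();print(st["eef_pos"],st["eef_rot"],st["wrist_force"],st["finger_gap"],st["joints"])
# look by code: dark pixels in tray region, key region
def blobs(nm,c,box,thr=50,mina=15):
    u0,v0,u1,v1=box; g=c["frame"][v0:v1,u0:u1].max(axis=2)
    n,l,stt,ce=cv2.connectedComponentsWithStats((g<thr).astype(np.uint8))
    for i in range(1,n):
        if stt[i,4]>=mina: print(nm,ce[i]+[u0,v0],stt[i,4])
s=cam("scene");t=cam("top")
blobs("s",s,(240,165,400,300)); blobs("t",t,(290,130,400,285))
print("key expected",proj(s,[442,-75.8,12]),proj(t,[442,-75.8,12]),"fob exp",proj(s,[666,88,86]),proj(t,[666,88,86]))
rows([500,-40,240],2.78,13)
```

```text
[666.02846051  87.95986625 269.22401204] [-3.14052315e+00  1.00978318e-03  1.59434479e+00] [ 0.33832051 -0.07514803  0.52691468] 61.20456815685595 [ 7.70457223e-02  6.02230778e-01  1.16653135e+00 -9.69879216e-04
  1.37395258e+00  5.36880147e-02]
s [365.13054187 175.48029557] 406
s [258.39705882 203.75      ] 68
s [352.67672414 214.43965517] 232
t [295.39 155.46] 100
t [317.01531729 213.23413567] 914
t [351.34848485 257.84848485] 66
key expected [258.95531302 202.45627747] [351.26742736 258.37599739] fob exp [351.81447767 211.97437715] [293.78195372 174.48314307]
[[[-0.24,-0.32,0.05,0,0,-0.91],[-0.21,-0.34,0.05,0,0,-0.91],[-0.18,-0.36,0.05,0,0,-0.91],[-0.14,-0.38,0.05,0,0,-0.91],[-0.11,-0.39,0.05,0,0,-0.91],[-0.07,-0.4,0.05,0,0,-0.91],[-0.03,-0.4,0.05,0,0,-0.91],[0,-0.4,0.06,-0.01,0,-0.91],[0.04,-0.4,0.05,0,0,-0.92],[0.07,-0.4,0.05,-0.01,-0.01,-0.91]]]
[[[0.11,-0.39,0.06,0,0,-0.92],[0.15,-0.37,0.05,-0.01,-0.01,-0.91],[0.18,-0.36,0.06,0,0,-0.92]]]
```

Run:
```python
from h import *
rows([442,-75.8,190],2.78,14)
```

```text
[[[-0.28,-0.41,0.14,0,0,-0.85],[-0.25,-0.43,0.14,0,0,-0.85],[-0.21,-0.45,0.14,0,0,-0.85],[-0.17,-0.46,0.14,0,0,-0.85],[-0.13,-0.48,0.14,0,0,-0.85],[-0.09,-0.49,0.14,0,0,-0.85],[-0.05,-0.49,0.14,0,0,-0.84],[-0.01,-0.49,0.14,0,0,-0.85],[0.03,-0.49,0.14,-0.01,0,-0.84],[0.08,-0.49,0.13,0,0,-0.85]]]
[[[0.12,-0.48,0.14,-0.01,-0.01,-0.84],[0.16,-0.47,0.13,0,0,-0.85],[0.19,-0.45,0.14,-0.01,-0.01,-0.84],[0.23,-0.44,0.13,0,0,-0.85]]]
```

Request:
send_rows --deltas '[[[-0.28,-0.41,0,0,0,-0.85],[-0.25,-0.43,0,0,0,-0.85],[-0.21,-0.45,0,0,0,-0.85],[-0.17,-0.46,0.1,0,0,-0.85],[-0.13,-0.48,0.14,0,0,-0.85],[-0.09,-0.49,0.14,0,0,-0.85],[-0.05,-0.49,0.14,0,0,-0.84],[0,-0.49,0.14,0,0,-0.85],[0.03,-0.49,0.14,0,0,-0.84],[0.08,-0.49,0.14,0,0,-0.85]]]'

```text
clock: 47.35
eef_pos: [496.5, -33.6, 211.4]
eef_rot: [-3.125, -0.021, 2.477]
wrist_force: [0.3, -0.3, -0.2]
finger_gap: 61.1
```

Request:
send_rows --deltas '[[[0.12,-0.48,0.14,0,0,-0.84],[0.16,-0.47,0.14,0,0,-0.85],[0.19,-0.45,0.14,0,0,-0.84],[0.2,-0.3,0.14,0,0,-0.8],[0,0,0,0,0,0],[0,0,0,0,0,0]]]'

```text
clock: 47.95
eef_pos: [429.8, -79.8, 181.4]
eef_rot: [-3.132, -0.04, 2.822]
wrist_force: [-0.0, 0.5, 1.1]
finger_gap: 61.0
```

Run:
```python
from h import *
st=manip.read_state();print(st["eef_pos"],st["eef_rot"],st["wrist_force"],st["finger_gap"])
rows([442,-75.8,125],2.78,4)
```

```text
[429.77047136 -79.75532684 181.36823422] [-3.13153231 -0.0396808   2.82186805] [-0.02034666  0.53370593  1.1131788 ] 61.036189550866084
[[[-0.08,0.05,0.35,-0.03,-0.1,0.11],[-0.07,0.05,0.35,-0.03,-0.1,0.1],[-0.07,0.05,0.35,-0.02,-0.1,0.11],[-0.07,0.05,0.35,-0.03,-0.09,0.1]]]
```

Request:
send_rows --deltas '[[[-0.08,0.05,0.35,-0.03,-0.1,0.11],[-0.07,0.05,0.35,-0.03,-0.1,0.1],[-0.07,0.05,0.35,-0.02,-0.1,0.11],[-0.07,0.05,0.35,-0.03,-0.09,0.1],[0,0,0,0,0,0],[0,0,0,0,0,0]]]'

```text
clock: 48.55
eef_pos: [445.1, -73.4, 122.4]
eef_rot: [3.141, 0.0, 2.769]
wrist_force: [-0.0, -0.8, -0.6]
finger_gap: 61.1
```

Run:
```python
from h import *
st=manip.read_state();print(st["eef_pos"],st["eef_rot"],st["wrist_force"],st["finger_gap"])
rows([442,-75.8,101],2.78,3)
s=cam("scene")
g=s["frame"][190:215,240:280].max(axis=2); print("\n".join("".join("#" if x<50 else ("+" if x<110 else ".") for x in r) for r in g))
```

```text
[445.10907355 -73.35246812 122.39269009] [3.14095004e+00 4.05301709e-04 2.76852627e+00] [-0.00259449 -0.78224982 -0.57766287] 61.10490077739995
[[[0.02,-0.03,0.18,0,0,-0.04],[0.02,-0.03,0.18,0,0,-0.04],[0.01,-0.03,0.17,0.01,0,-0.03]]]
++++++.......................+++........
.+++++.......................+++........
..++++.......................+++........
..+++++......................+++........
...++++......................++++.......
...++++.......................+++.......
...++++.......................+++.......
....++++.............+........+++.......
....++++...........++++.......+++.......
....++++......++...++##+.......+........
.....++++....+##+..+###+................
.....++++....+##+++####+................
.....++++....+##########+...............
......+++....+##########+...............
............++##########+...............
............++##########+...............
............++##########+...............
.............+#####++++++...............
.............++###+.....................
.............++++++.....................
..............+++++......+..............
..................+...+++++.............
.....................++++++.............
...................++++++++.............
...+...............++++++++.............
```

Request:
send_rows --deltas '[[[0.02,-0.03,0.2,0,0,0],[0.02,-0.03,0.2,0,0,0],[0.01,-0.03,0.18,0,0,0],[0,0,0,0,0,0],[0,0,0,0,0,0]]]'

```text
clock: 49.1
eef_pos: [442.0, -76.3, 98.4]
eef_rot: [3.141, 0.002, 2.768]
wrist_force: [0.5, 0.1, -0.0]
finger_gap: 61.3
```

Request:
send_rows --deltas '[[[0,0,0,0,0,0],[0,0,0,0,0,0],[0,0,0,0,0,0],[0,0,0,0,0,0],[0,0,0,0,0,0],[0,0,0,0,0,0]]]' --jaw 0

```text
clock: 49.7
eef_pos: [442.3, -76.4, 99.1]
eef_rot: [3.141, 0.003, 2.768]
wrist_force: [0.1, -0.0, -0.6]
finger_gap: 34.3
```

Request:
send_rows --deltas '[[[0,0,-0.4,0,0,0],[0,0,-0.8,0,0,0],[0,0,-0.8,0,0,0],[0,0,-0.8,0,0,0],[0,0,-0.3,0,0,0],[0,0,0,0,0,0]]]'

```text
clock: 50.3
eef_pos: [441.3, -76.2, 227.2]
eef_rot: [3.141, 0.001, 2.768]
wrist_force: [0.5, 0.8, 0.4]
finger_gap: 34.1
```

Run:
```python
from h import *
st=manip.read_state();print(st["eef_pos"],st["eef_rot"],st["wrist_force"],st["finger_gap"])
rows([685,-80,225],3.14,10)
```

```text
[441.26320588 -76.16760145 227.22229616] [3.14092216e+00 8.36693418e-04 2.76777862e+00] [0.51597909 0.78799642 0.40847827] 34.095240562666824
[[[-0.57,0.21,0.01,0,0,-0.37],[-0.58,0.19,0.01,0,0,-0.37],[-0.58,0.17,0.01,0,0,-0.37],[-0.59,0.15,0,0,0,-0.37],[-0.6,0.13,0.01,0,0,-0.37],[-0.6,0.11,0,0,0,-0.37],[-0.6,0.08,0.01,0,0,-0.38],[-0.61,0.06,0,0,0,-0.37],[-0.61,0.04,0.01,0,0.01,-0.38],[-0.61,0.01,0,0,0,-0.37]]]
```

Request:
send_rows --deltas '[[[-0.5,0.19,-0.03,0,0,-0.37],[-0.5,0.17,-0.03,0,0,-0.37],[-0.5,0.15,-0.03,0,0,-0.37],[-0.5,0.13,-0.03,0,0,-0.37],[-0.5,0.11,-0.03,0,0,-0.37],[-0.5,0.09,-0.03,0,0,-0.37],[-0.5,0.07,0,0,0,-0.38],[-0.5,0.05,0,0,0,-0.37],[-0.5,0.04,0,0,0,-0.38],[-0.4,0.01,0,0,0,-0.37]]]'

```text
clock: 51.3
eef_pos: [647.0, -76.5, 221.5]
eef_rot: [3.139, -0.012, -3.13]
wrist_force: [-0.6, 0.1, -0.2]
finger_gap: 34.3
```

Request:
send_rows --deltas '[[[0,0,0,0,0,0],[0,0,0,0,0,0]]]'

```text
clock: 51.5
eef_pos: [647.1, -76.3, 218.0]
eef_rot: [3.138, -0.015, -3.13]
wrist_force: [-0.7, 0.1, -0.9]
finger_gap: 33.9
```

Run:
```python
from h import *
st=manip.read_state();print(st["eef_pos"],st["eef_rot"],st["wrist_force"],st["finger_gap"])
rows([645,-80,195],3.14,4)
```

```text
[647.14150868 -76.33723185 217.96628485] [ 3.13796801 -0.01544239 -3.12973975] [-0.72516601  0.09564357 -0.88214795] 33.85425146155346
[[[0.01,-0.02,0.14,0.01,-0.04,0.03],[0.01,-0.02,0.14,0.01,-0.04,0.03],[0.01,-0.03,0.15,0.01,-0.04,0.04],[0.02,-0.02,0.14,0.01,-0.03,0.03]]]
```

Request:
send_rows --deltas '[[[0.01,-0.02,0.2,0.01,-0.04,0.03],[0.01,-0.02,0.2,0.01,-0.04,0.03],[0.01,-0.03,0.2,0.01,-0.04,0.04],[0.02,-0.02,0.2,0.01,-0.03,0.03],[0,0,0.2,0,0,0],[0,0,0,0,0,0],[0,0,0,0,0,0]]]'

```text
clock: 52.2
eef_pos: [642.2, -80.4, 173.2]
eef_rot: [-3.141, -0.001, 3.136]
wrist_force: [0.6, 0.9, -0.1]
finger_gap: 34.2
```

Run:
```python
from h import *
st=manip.read_state();print(st["eef_pos"],st["eef_rot"],st["wrist_force"],st["finger_gap"])
rows([645,-80,168],3.14,2)
```

```text
[642.17409867 -80.3916494  173.17360482] [-3.14110364e+00 -1.43764080e-03  3.13625226e+00] [ 0.57370374  0.92972906 -0.11086421] 34.18897052294244
[[[-0.04,0.01,0.06,0,-0.01,-0.02],[-0.03,0,0.07,0,0,-0.02]]]
```

Request:
send_rows --deltas '[[[0,0,0.07,0,0,0],[0,0,0.05,0,0,0],[0,0,0,0,0,0],[0,0,0,0,0,0]]]'

```text
clock: 52.6
eef_pos: [642.5, -80.3, 168.8]
eef_rot: [-3.141, -0.0, 3.136]
wrist_force: [-0.7, -0.6, 1.0]
finger_gap: 33.8
```

Request:
send_rows --deltas '[[[0,0,0,0,0,0],[0,0,0,0,0,0],[0,0,-0.1,0,0,0],[0,0,-0.5,0,0,0],[0,0,-0.8,0,0,0],[0,0,-0.8,0,0,0],[0,0,-0.5,0,0,0]]]' --jaw 0.5

```text
clock: 53.3
eef_pos: [641.9, -80.1, 278.9]
eef_rot: [3.141, -0.005, 3.136]
wrist_force: [-0.3, -0.3, -0.2]
finger_gap: 47.3
```

Run:
```python
from h import *
st=manip.read_state();print(st["eef_pos"],st["eef_rot"],st["wrist_force"],st["finger_gap"])
rows([420,0,300],2.2,10)
```

```text
[641.86023049 -80.13171819 278.93907893] [ 3.14148339 -0.00479232  3.13642931] [-0.25133738 -0.33654184 -0.24767978] 47.33263475799453
[[[0.56,0.2,-0.05,0,0,0.94],[0.57,0.14,-0.05,0,0,0.94],[0.58,0.09,-0.05,0,-0.01,0.94],[0.59,0.04,-0.05,0,0,0.93],[0.59,-0.02,-0.05,0,0,0.94],[0.58,-0.08,-0.05,-0.01,-0.01,0.93],[0.58,-0.13,-0.05,0,0,0.94],[0.56,-0.18,-0.05,-0.01,-0.01,0.93],[0.54,-0.23,-0.05,0,0,0.94],[0.52,-0.29,-0.06,-0.01,-0.01,0.93]]]
```

Retreat toward −x (tool +x), then check by image code.

Request:
send_rows --deltas '[[[0.6,0,-0.05,0,0,0],[0.6,0,-0.05,0,0,0],[0.6,0,-0.05,0,0,0],[0.6,0,-0.05,0,0,0],[0.6,0,0,0,0,0],[0.6,0,0,0,0,0],[0.6,0,0,0,0,0],[0.6,0,0,0,0,0],[0.5,0,0,0,0,0],[0,0,0,0,0,0]]]'

```text
clock: 54.3
eef_pos: [422.1, -78.7, 294.8]
eef_rot: [-3.139, 0.008, 3.137]
wrist_force: [0.9, -0.0, 0.8]
finger_gap: 46.9
```

Request:
send_rows --deltas '[[[0,-0.6,0,0,0,0],[0,-0.6,0,0,0,0],[0,-0.6,0,0,0,0],[0,-0.6,0,0,0,0],[0,0,0,0,0,0]]]'

```text
clock: 54.8
eef_pos: [424.3, -178.3, 297.7]
eef_rot: [-3.137, 0.013, 3.138]
wrist_force: [0.4, -0.1, 0.3]
finger_gap: 46.8
```

Run:
```python
from h import *
st=manip.read_state();print(st["clock"],st["eef_pos"],st["finger_gap"])
s=cam("scene");t=cam("top")
def asc(c,u0,v0,u1,v1,su,sv):
    f=c["frame"][v0:v1:sv,u0:u1:su].astype(int)
    for r in f:
        o=""
        for p in r:
            m=p.max(); o+= "#" if m<55 else ("w" if p[0]-p[2]>28 else ("+" if m<120 else ("-" if m<155 else ".")))
        print(o)
asc(t,270,140,390,216,1,1)
```

```text
54.8 [ 424.30377169 -178.33666067  297.71307148] 46.781088821605806
....................................................--......................................................----........
....................................------...--------------.-..-...................-----........--------.---------------
..................-...............----------------------------------------------------------------------------+---------
..................-..............--++++++++++++++++++++++++++++++++++++++++++++-+++++++++++++++++++++++++++++++++++++++-
..................-.............--++++++++++++++++++++++++++++++++++++++++++++++++++++++++++++++++++++++++++++++++++++++
..................-...........---+++++++++++++++++++++++++++++++++++++++++++++++++++++++++++++++++++++++++++++++++++++++
.............................---++++++++++++++++++++++++++++++++++++++++++++++++++++++++++++++++++++++++++++++++++++++++
............................-------------------------+++++---------------------------+++++++++----++++++++++++++++++++++
..........--................------------------------------------
[... 7463 characters left out ...]
...........................----------...........................................---............
.......................................................------.............................................---...........
........................................................------.............................................--...........
..........................................................----.............................................---..........
...........................................................----.............................................---.........
............................................................----.............................................--.........
```

Run:
```python
from h import *
s=cam("scene");t=cam("top")
print("fob top ends",unproj(t,280.3,174.5,86),unproj(t,303.7,174.5,86),"tray edges z74",unproj(t,278.6,174,74),unproj(t,368.3,174,74))
print("key head",unproj(t,354.5,186,80))
def asc(c,u0,v0,u1,v1):
    f=c["frame"][v0:v1,u0:u1].astype(int)
    for r in f:
        print("".join("#" if p.max()<55 else ("w" if p[0]-p[2]>28 else ("+" if p.max()<120 else ("-" if p.max()<155 else "."))) for p in r))
asc(s,262,185,388,292)
```

```text
fob top ends [665.47844529 124.92983919  86.        ] [666.30171927  60.81943495  86.        ] tray edges z74 [669.58253441 130.62779701  74.        ] [ 672.77810609 -118.04133934   74.        ]
key head [637.1340218  -79.01986248  80.        ]
.............................................................................................................-++++++++++++++++
..............................................................................................................-++++++++++++++-
...............................................................................................................-++++++++++++--
................................................................................................................--++++++++---.
.................................................................................................................----++++-....
.................................................................................---.................................-----....
...............................................................................---++-........
[... 12033 characters left out ...]
++++++++++++++++--.......................wwwwwwwwwwwwwwwwwwwwwwww
...-+++++++++++++++++++++++++++++++++++wwwww##wwww++++++++++++++++++++++++++-........................wwwwwwwwwwwwwwwwwwwwwwwww
....-+++++++++++++++++++++++++++++++++++wwww##www+++++++++++++++++++++++++--........................wwwwwwwwwwwwwwwwwwwwwwwwww
.....-++++++++++++++++++++++++++++++++++www##ww++++++++++++++++++++++++++-........................wwwwwwwwwwwwwwwwwwwwwwwwwwww
.....-++++++++++++++++++++++++++++++++++++wwww+++++++++++++++++++++++++--........................wwwwwwwwwwwwwwwwwwwwwwwwwwwww
......-+++++++++++++++++++++++++++++++++++ww+++++++++++++++++++++++++--.........................wwwwwwwwwwwwwwwwwwwwwwwwwwwwww
```

Run:
```python
from h import *
s=cam("scene");t=cam("top"); now=t["frame"].astype(float); old=cv2.imread("pics/top0.png")[:,:,::-1].astype(float)
def edge(prof,u0,lo,hi,rising=True):
    # subpixel location of half crossing
    mid=(lo+hi)/2
    for i in range(len(prof)-1):
        a,b=prof[i],prof[i+1]
        if (a-mid)*(b-mid)<=0 and a!=b: return u0+i+(mid-a)/(b-a)
def prof(im,r0,r1,u0,u1,f): return f(im[r0:r1,u0:u1]).mean(axis=0)
rb=lambda x:x[:,:,0]-x[:,:,2]; br=lambda x:x.mean(axis=2)
for r in range(162,196,6):
    p=prof(old,r,r+4,362,378,rb); q=prof(now,r,r+4,360,378,br)
    pl=prof(old,r,r+4,273,286,rb)
    er=edge(p,362,p[:4].mean(),p[-4:].mean()); et=edge(q,360,q[:4].mean(),q[-4:].mean()); el=edge(pl,273,pl[:3].mean(),pl[7:9].mean())
    ql=prof(now,r,r+4,273,286,br)
    x=unproj(t,er,r+1.5,64); y=unproj(t,et,r+1.5,74); z=unproj(t,el,r+1.5,64)
    print(r,"box R y",x[1].round(1),"tray R y",y[1].round(1),"box L y",z[1].round(1),"trayLprof",ql.round(0).tolist())
```

```text
162 box R y -120.7 tray R y -118.3 box L y 129.6 trayLprof [161.0, 161.0, 162.0, 161.0, 162.0, 160.0, 149.0, 124.0, 122.0, 147.0, 161.0, 165.0, 165.0]
168 box R y -121.1 tray R y -119.1 box L y 129.2 trayLprof [160.0, 160.0, 161.0, 161.0, 160.0, 155.0, 134.0, 91.0, 50.0, 35.0, 35.0, 37.0, 40.0]
174 box R y -121.1 tray R y -119.0 box L y 129.3 trayLprof [160.0, 160.0, 160.0, 159.0, 158.0, 151.0, 127.0, 84.0, 42.0, 26.0, 24.0, 31.0, 46.0]
180 box R y -121.2 tray R y -98.6 box L y 129.0 trayLprof [158.0, 158.0, 158.0, 158.0, 159.0, 154.0, 135.0, 102.0, 80.0, 83.0, 90.0, 91.0, 91.0]
186 box R y -121.5 tray R y -99.3 box L y 128.6 trayLprof [158.0, 157.0, 158.0, 158.0, 159.0, 158.0, 145.0, 124.0, 127.0, 153.0, 167.0, 170.0, 171.0]
192 box R y -122.1 tray R y -120.0 box L y 128.4 trayLprof [157.0, 157.0, 157.0, 157.0, 159.0, 159.0, 148.0, 127.0, 128.0, 154.0, 168.0, 171.0, 171.0]
```

Run:
```python
from h import *
t=cam("top"); now=t["frame"].astype(float); old=cv2.imread("pics/top0.png")[:,:,::-1].astype(float)
def edge(prof,u0,lo,hi):
    mid=(lo+hi)/2
    for i in range(len(prof)-1):
        a,b=prof[i],prof[i+1]
        if (a-mid)*(b-mid)<=0 and a!=b: return u0+i+(mid-a)/(b-a)
for u in (310,322,334,346,358):
    p=(old[143:153,u:u+4,0]-old[143:153,u:u+4,2]).mean(axis=1); q=now[142:152,u:u+4].mean(axis=(1,2))
    e1=edge(p,143,p[:3].mean(),p[7:9].mean()); e2=edge(q,142,q[:3].mean(),q[-2:].mean())
    # near side: wood onset (tray lip bottom vs face) and base in now
    n=(now[198:214,u:u+4,0]-now[198:214,u:u+4,2]).mean(axis=1); pk=n.max()
    i=np.argmax(n); top=198+np.interp(pk/2,n[:i+1],np.arange(i+1)); bot=198+np.interp(-(pk/2+n[-1]/2),-n[i:],np.arange(i,len(n)))
    o=(old[198:214,u:u+4,0]-old[198:214,u:u+4,2]).mean(axis=1); io=12; bo=198+np.interp(-(20),-o[4:],np.arange(4,16))
    print(u,"box far x",unproj(t,u+1.5,e1,64)[0].round(1),"tray far x",unproj(t,u+1.5,e2,74)[0].round(1),"near lip x(z64)",unproj(t,u+1.5,top,64)[0].round(1),"base x(z0)",unproj(t,u+1.5,bot,0)[0].round(1))
    print(q.round(0).tolist())
```

```text
310 box far x 746.1 tray far x 745.7 near lip x(z64) 587.2 base x(z0) 587.8
[130.0, 106.0, 94.0, 92.0, 101.0, 120.0, 139.0, 153.0, 161.0, 164.0]
322 box far x 746.7 tray far x 746.1 near lip x(z64) 587.8 base x(z0) 588.1
[124.0, 102.0, 90.0, 87.0, 96.0, 115.0, 136.0, 152.0, 160.0, 164.0]
334 box far x 747.0 tray far x 746.3 near lip x(z64) 589.0 base x(z0) 589.0
[129.0, 105.0, 94.0, 94.0, 101.0, 118.0, 136.0, 152.0, 161.0, 164.0]
346 box far x 747.5 tray far x 746.3 near lip x(z64) 589.4 base x(z0) 589.4
[133.0, 109.0, 97.0, 95.0, 102.0, 119.0, 137.0, 153.0, 163.0, 166.0]
358 box far x 748.1 tray far x 746.7 near lip x(z64) 589.8 base x(z0) 589.9
[133.0, 109.0, 94.0, 90.0, 97.0, 114.0, 135.0, 152.0, 162.0, 165.0]
```

Run:
```python
from h import *
print(manip.read_state()["clock"]); print(job.sign_off())
```

```text
55.15
the job is handed in; nothing more can be done
None
```

I've finished the job and handed it in at about 55 s on the clock. `sign_off` gives no verdict, so everything below comes from my own checks.

**Jars:** I found three orange, black-capped jars; the fourth was absent. Two caps were loose, at roughly 0.7 to 1.0 rad. I turned each clockwise by about 1.25 to 1.35 rad, past its stop. The third already looked tight, and I gave it a short check turn. All three stand in a row on the box floor, and the top view showed each pointer over its lug.

**Tray:** It lies on the box, about 0.5 mm off along world x and about 2 mm off along y. It is turned about 0.005 rad relative to the box.

**Fob and key:** Both lie in the tray, one at each end of the bar. The fob's outer end is close to the lip. Its centre is well inside, but I couldn't confirm that the end isn't resting on the lip.

**Disagreements and limits:**
- The two cameras differed by 2 to 4 mm on the tray's position. The scene camera suggested about +3 to +4 mm in x and −1.5 mm in y, still inside the 6 mm limit. I trusted the direct edge comparison in the top view.
- I reached the 40-picture limit, so the last checks used pixel printouts and edge code instead of viewed images.
- My moves never came near the vase or the glasses case, but I did not measure their positions again at the end.

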